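# Strip the hold-down clamp and put away its parts

## Task

The steel flange on the drilling jig is finished and the clamp's knob is already unscrewed. Take the hold-down apart (knob, slotted strap, thin packing plate, thick packing block, and the freed flange) and lay each part flat, the same way up, in the wooden tray or dish made to its size: knob in the small dish, strap in the long tray, thin red plate in the smaller squarish tray, thick brown block in the larger one, flange in the large dish. Set the parts down, do not drop them.

Things in the scene. Friction and masses are not known exactly. Their poses are not given: they have to be found in the camera images.
- knob: round black clamp knob, 36 mm diameter, 24 mm tall, bore 14 mm, standing loose on the strap round the jig's 10 mm upright stud (thread not engaged). Origin: centre of its underside, 57 mm above the table at the start; z up. The stud's top is 83 mm above the table: lift straight up at least 35 mm. Grasp across its diameter. 0.06 kg
- strap: aluminium clamp strap, 110 (own x) x 28 x 12 mm, origin at the centre of its underside (45 mm above the table at the start). Its slot, 13 x 38 mm, passes over the stud; its -x end lies on the thin plate, its +x end on the flange's rim. Grasp across the width at the middle, the stud between the fingers; lift straight up at least 45 mm. 0.12 kg
- thin_plate: thin red packing plate, 50 (own x) x 48 (own y) x 12 mm, lying on the thick block, under one end of the strap; origin at the centre of its underside, 33 mm above the table at the start. Grasp across y: the stud stands 30 mm beside its edge on the +x side. About 0.05 kg
- thick_block: thick brown wooden packing block, 72 (own x) x 64 (own y) x 18 mm, lying on the jig's base under the thin plate; origin at the centre of its underside, 15 mm above the table at the start. Grasp across y (64 mm). The stud stands 24 mm beside its edge on the +x side. About 0.10 kg
- flange: turned steel blade flange: disc 90 mm diameter, 10 mm thick, with a hub 48 mm diameter standing 9 mm above it; bore 22 mm, 0.21 kg. Origin: centre of its underside, 35 mm above the table at the start, on a nest with a 16 mm spigot, 9 mm high, in the bore. Grasp the hub from above with the fingers either side of the strap's line; lift straight up
- knob_dish: small round pale wooden dish with dark floor, 66 mm outside, 54 mm inside, rim 12 mm high, fixed; for the knob. Origin: centre of its underside on the table; inner floor 6 mm above it
- strap_tray: long narrow wooden tray with dark floor, pocket 126 (own x) x 44 mm, outside 142 x 60 mm, fixed; for the strap, laid along the tray's x. Origin: centre of its underside; inner floor at 6 mm, walls 11 mm high with 36 mm finger gaps in the middle of the two sides that face +y and -y
- thin_tray: smaller, nearly square wooden tray with dark floor, pocket 66 (own x) x 64 (own y) mm, outside 82 x 80 mm, fixed; for the thin red plate, x along x either way round. Origin, floor, walls and finger gaps as for strap_tray
- thick_tray: larger wooden tray with dark floor, pocket 88 (own x) x 80 (own y) mm, outside 104 x 96 mm, fixed; for the thick block, x along x either way round. Origin, floor, walls and finger gaps as for strap_tray
- flange_dish: large round pale wooden dish with dark floor, 118 mm outside, 106 mm inside, rim 13 mm high, fixed; for the flange, hub up. Origin: centre of its underside; inner floor at 6 mm

How it is judged (in metres and radians):
At the end, for the whole second after the job is handed in: Knob, strap, thin plate, thick block and flange each lie flat (within 0.06 rad, same side up as at the start) on the floor of their own tray or dish, centres within 12 mm of its centre, at rest and released (horizontal distance between knob and knob_dish below 0.012 m and z of knob in the frame of knob_dish between 0.0035 and 0.0085 m and angle between each of knob, strap, thin_plate, thick_block, flange's own z axis and vertical below 0.06 rad and linear speed of each of knob, strap, thin_plate, thick_block, flange below 0.02 m/s and angular speed of each of knob, strap, thin_plate, thick_block, flange below 0.2 rad/s and contact force between the fingers and knob below 0.05 N and horizontal distance between strap and strap_tray below 0.012 m and z of strap in the frame of strap_tray between 0.0035 and 0.0085 m and contact force between the fingers and strap below 0.05 N and horizontal distance between thin_plate and thin_tray below 0.012 m and z of thin_plate in the frame of thin_tray between 0.0035 and 0.0085 m and contact force between the fingers and thin_plate below 0.05 N and horizontal distance between thick_block and thick_tray below 0.012 m and z of thick_block in the frame of thick_tray between 0.0035 and 0.0085 m and contact force between the fingers and thick_block below 0.05 N and horizontal distance between flange and flange_dish below 0.012 m and z of flange in the frame of flange_dish between 0.0035 and 0.0085 m and contact force between the fingers and flange below 0.05 N); the robot touches nothing.
It fails at once if the knob is let fall from a height (moving faster than 0.8 m/s, as after a drop of 33 mm, while out of the gripper) (linear speed of knob above 0.8 m/s and contact force between the fingers and knob below 0.02 N).
It fails at once if the strap is let fall from a height (moving faster than 0.8 m/s, as after a drop of 33 mm, while out of the gripper) (linear speed of strap above 0.8 m/s and contact force between the fingers and strap below 0.02 N).
It fails at once if the thin plate is let fall from a height (moving faster than 0.8 m/s, as after a drop of 33 mm, while out of the gripper) (linear speed of thin_plate above 0.8 m/s and contact force between the fingers and thin_plate below 0.02 N).
It fails at once if the thick block is let fall from a height (moving faster than 0.8 m/s, as after a drop of 33 mm, while out of the gripper) (linear speed of thick_block above 0.8 m/s and contact force between the fingers and thick_block below 0.02 N).
It fails at once if the flange is let fall from a height (moving faster than 0.8 m/s, as after a drop of 33 mm, while out of the gripper) (linear speed of flange above 0.8 m/s and contact force between the fingers and flange below 0.02 N).
It also fails if it takes over 128 s, if anything falls off the work surface, if the arm or the gripper's body presses on something with over 40 N, if the wrist force passes 120 N, or if a joint passes its speed limit or range.

## Robot

A 7-joint arm with a two-finger parallel gripper is mounted at the origin on the work surface; the furniture and walls round the work are solid. World frame = base frame: x ahead of the robot, y to its left, z up, the work surface at z = 0. Lengths are in mm, angles in rad, forces in N, time in s.
With the tool pointing down it reaches from about 400 to 875 mm from the base axis. Payload 4.4 kg.
Tool frame: the origin (TCP) lies on the centre line of the jaws, within the pads' length; the fingertips stand 25 mm ahead of it and the grasp point (between the pads) lies 6 mm ahead of it; z points along the fingers, x is the direction in which the jaws open and shut, and the axes are right-handed (so a half turn about z gives the same grasp; the last joint's range is limited). The gripper opens to 85 mm and grips with 20 to 120 N. Pads are 22 mm wide; open, the fingers measure 114 mm over their backs; the gripper's body (76 mm by 85 mm) begins 54 mm behind the grasp point. The pads swing forward as they close: fully open they stand 13 mm farther back than shut.
Start: joints at [-1.406, 0.628, 0.038, 1.517, -0.027, 0.996, -0.02], TCP at [148.667, 632.784, 256.313] pointing down, gripper open.
Joint ranges: [-3.06, 3.06], [-0.37, 2.12], [-1.25, 1.32], [0.18, 2.47], [-1.1, 4.24], [0.23, 1.98], [-2.94, 2.94]. Speed limits (rad/s): [2.57, 2.57, 3.14, 3.14, 3.14, 3.14, 3.14].

## Interface

Orientations are given as [roll, pitch, yaw] about the fixed x, y, z axes, in that order (R = Rz(yaw) Ry(pitch) Rx(roll)).
In Python, from cell import ctrl, cams gives the robot as it stands. The module is installed in compiled form; this text tells all that it offers.
- The arm moves only by the tool step_arm, never from a script. Its arguments are lists of equal length, an entry for each row: "linear": the shift along the tool's x, y, z in mm, a list of three; "yaw": the turn about the tool's z in rad; "gripper": the opening, from -1 (shut) to 1 (fully open). A call has 1 to 8 rows; each row is the pose to reach, as a shift and turn from the pose commanded when the call began, along the tool's axes at that moment; what a row does not reach only later rows make up. A row lasts 1/12 s, in which the tool goes at most 41.7 mm and 7.16 degrees, less where a joint would pass 70% of its speed; a pose out of reach is approached as far as the arm can. A call with a gripper value outside its range is refused whole. The fingers move at their own pace and stop on an object; the grip force is fixed at half the most. Time passes only in rows, so rows that repeat a pose let the fingers close. It gives the time, the measured TCP pose, the force and the opening at its end, in the units of the state.
- ctrl.read_state(): the state, without advancing time (a new reading comes with each control period).
- cams.get_image(name): name is "side" or "top"; returns a dict with "frame" (420x560x3 uint8, red, green, blue), "depth" (420x560 float32, mm along the optical axis (not along the pixel's ray), 0 where there is no reading), "intrinsics" (3x3 intrinsics, pixels), "cam_to_world" (4x4, takes a point from camera to world coordinates). Camera axes: x right, y down, z forward; pixel columns grow to the right and rows downward; lengths in mm; the calibration is good to about 2 mm. A picture is of the moment at which its call begins.
- ctrl.finish_job(): hands the job in, once; it reports no verdict.
Trained networks look in the newest picture that a camera, given by its name, has taken for a name from the list of things; names that differ only in an ending like _2 or _b are one class to them, and where a whole thing is asked for, a point or a joint stands for the part that bears it (a point fixed in the world has none). Each returns a list of dicts, best first, with "conf" (0 to 1); they miss things now and then, are a little off and sometimes report something else, mostly with a low value. They report only what shows in the picture. A call takes as long as a camera call.
- cams.regions_of(camera, name): "pixels" (420x560 bool, what is visible of it) and "pixel" ([column, row] in pixels, amid what is visible of it).
The state is a dict: "clock": time; "qpos": joint angles; "qd": joint speeds; "tau": joint torques, N m; "eef_pos": TCP position; "tool_rot": TCP orientation; "force": force on the tool from outside, world axes, zero at the start; "torque": the same for the moment, N m; "width": finger opening in mm.
Only numpy, scipy, OpenCV 4.12 (cv2) and the standard library are available. Lean on these libraries where they do the work, as an engineer would, in place of code of your own. Each camera call takes 0.05 s, during which the arm holds its last target.

## Working session

There is one attempt and no reset: what is moved stays moved. The work goes in short steps, Python scripts to look and compute and a tool call to move; the robot and the scene stay as the last step left them, time stands still between calls to the robot, and variables do not carry over. Pictures are saved under pics/ and viewed, and the job is handed in when it is done.

Besides the shell and the picture viewer there is one more tool, called as name(argument=value, ...) on one line, values as JSON. step_arm: Moves the arm, as the interface text tells. Its arguments: {"type":"object","properties":{"linear":{"type":"array"},"yaw":{"type":"array"},"gripper":{"type":"array"}},"required":["linear","yaw","gripper"]}

```bash
mkdir -p pics; ls; python3 - <<'E'
from cell import ctrl,cams
import cv2,numpy as np
s=ctrl.read_state();print({k:np.round(v,3).tolist() for k,v in s.items()})
for n in ["top","side"]:
    d=cams.get_image(n);cv2.imwrite(f"pics/{n}0.png",d["frame"][:,:,::-1]);print(n,d["intrinsics"],np.round(d["cam_to_world"],3))
E
```

```text
pics
{'clock': 0.0, 'qpos': [-1.406, 0.629, 0.038, 1.518, -0.027, 0.996, -0.02], 'qd': [-0.0, -0.001, -0.002, -0.001, -0.001, -0.0, 0.001], 'tau': [-0.0, -56.34, 1.226, -19.345, 0.011, 0.01, -0.0], 'eef_pos': [148.509, 632.204, 255.371], 'tool_rot': [3.142, 0.002, 1.34], 'force': [0.127, 0.37, 0.331], 'torque': [0.036, -0.008, 0.022], 'width': 85.692}
top [[486.25972438   0.         282.11122394]
 [  0.         486.25972438 207.5700174 ]
 [  0.           0.           1.        ]] [[ 2.700000e-02 -9.800000e-01  1.970000e-01  3.180310e+02]
 [-1.000000e+00 -2.800000e-02 -3.000000e-03  2.571500e+01]
 [ 8.000000e-03 -1.970000e-01 -9.800000e-01  1.139133e+03]
 [ 0.000000e+00  0.000000e+00  0.000000e+00  1.000000e+00]]
side [[508.3601903    0.         281.42833888]
 [  0.         508.3601903  209.26341138]
 [  0.           0.           1.        ]] [[ 1.00000e+00 -2.00000e-02 -4.00000e-03  5.53073e+02]
 [-1.00000e-02 -6.76000e-01  7.37000e-01 -8.16975e+02]
 [-1.80000e-02 -7.37000e-01 -6.76000e-01  8.46227e+02]
 [ 0.00000e+00  0.00000e+00  0.00000e+00  1.00000e+00]]
```

View pics/top0.png

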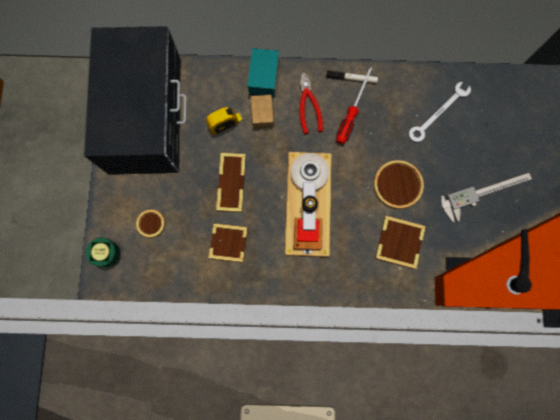

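View pics/side0.png

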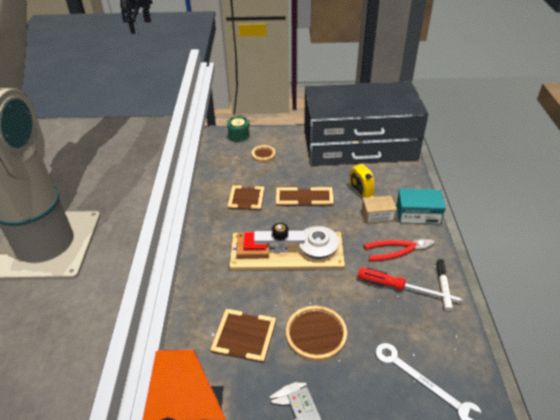

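```bash
cat > h.py <<'E'
from cell import ctrl,cams
import cv2,numpy as np
def pts(d,mask):
    v,u=np.nonzero(mask&(d["depth"]>0)); z=d["depth"][v,u].astype(float)
    K=d["intrinsics"];p=np.stack([(u-K[0,2])/K[0,0]*z,(v-K[1,2])/K[1,1]*z,z,np.ones_like(z)])
    return (d["cam_to_world"]@p)[:3].T
def plane(d,mask,z0):
    "mask pixels intersected with horizontal plane z0"
    v,u=np.nonzero(mask);K=d["intrinsics"];M=d["cam_to_world"]
    r=(M[:3,:3]@np.stack([(u-K[0,2])/K[0,0],(v-K[1,2])/K[1,1],np.ones(len(u))]))
    t=(z0-M[2,3])/r[2]; return (M[:3,3:4]+r*t).T
def rect(p):
    r=cv2.minAreaRect(p[:,:2].astype(np.float32));return np.round(r[0],1).tolist(),np.round(r[1],1).tolist(),round(r[2],1)
E
python3 - <<'E'
from h import *
H=dict(knob=81,strap=57,thin_plate=45,thick_block=33,flange=45,knob_dish=12,strap_tray=11,thin_tray=11,thick_tray=11,flange_dish=13)
for c in ["top","side"]:
    d=cams.get_image(c)
    for n,h in H.items():
        r=cams.regions_of(c,n)
        for q in r[:2]:
            m=q["pixels"];P=pts(d,m);print(c,n,round(q["conf"],2),np.round(q["pixel"]).tolist(),m.sum(),"med",np.round(np.median(P,0)).tolist(),"z%",np.round(np.percentile(P[:,2],[5,50,95])).tolist(),"plane",rect(plane(d,m,h)))
d=cams.get_image("top");P=pts(d,np.ones((420,560),bool)).reshape(-1,3) 
full=np.full((420,560),np.nan);v,u=np.nonzero(d["depth"]>0);full[v,u]=P[:,2]
for (a,b) in [(280,300),(280,313),(280,325),(400,308),(130,60),(480,270),(540,250),(520,220),(440,290),(100,250),(225,120),(262,70)]: print((a,b),full[b-1:b+2,a-1:a+2].mean().round())
E
```

```text
top knob 0.64 [309.0, 200.0] 202 med [542.0, -38.0, 79.0] z% [68.0, 79.0, 82.0] plane ([541.8, -38.4], [37.1, 34.0], 20.4)
top strap 0.92 [307.0, 218.0] 397 med [520.0, -38.0, 55.0] z% [50.0, 55.0, 59.0] plane ([540.0, -37.1], [109.3, 29.3], 0.8)
top strap 0.45 [154.0, 224.0] 666 med [500.0, 331.0, 7.0] z% [1.0, 7.0, 13.0] plane ([491.7, 316.9], [63.9, 63.5], 1.6)
top thin_plate 0.55 [308.0, 236.0] 310 med [480.0, -38.0, 45.0] z% [41.0, 45.0, 48.0] plane ([487.4, -37.4], [50.2, 45.7], 0.7)
top thick_block 0.67 [305.0, 244.0] 399 med [462.0, -32.0, 32.0] z% [17.0, 32.0, 36.0] plane ([481.0, -36.0], [71.7, 64.4], 0.6)
top flange 0.84 [311.0, 165.0] 954 med [630.0, -40.0, 41.0] z% [36.0, 41.0, 55.0] plane ([628.3, -39.8], [84.5, 88.7], 0.5)
top knob_dish 0.61 [154.0, 223.0] 636 med [499.0, 331.0, 7.0] z% [3.0, 7.0, 13.0] plane ([497.8, 330.1], [65.0, 63.2], 4.3)
top strap_tray 0.63 [227.0, 179.0] 1477 med [601.0, 146.0, 7.0] z% [2.0, 7.0, 12.0] plane ([603.3, 144.5], [63.0, 145.4], 87.0)
top thick_tray 0.83 [403.0, 241.0] 1851 med [471.0, -257.0, 6.0] z% [2.0, 6.0, 12.0] plane ([471.5, 
[... 1312 characters left out ...]
p_tray 0.58 [282.0, 240.0] 492 med [542.0, -45.0, 53.0] z% [43.0, 53.0, 57.0] plane ([541.9, 0.1], [38.5, 113.6], 88.4)
side thin_tray 0.95 [244.0, 196.0] 760 med [458.0, 145.0, 4.0] z% [0.0, 4.0, 10.0] plane ([459.7, 139.6], [88.6, 83.2], 85.3)
side thick_tray 0.76 [242.0, 337.0] 2436 med [471.0, -258.0, 5.0] z% [2.0, 5.0, 10.0] plane ([471.5, -259.3], [101.1, 105.9], 76.2)
side flange_dish 0.65 [316.0, 336.0] 2552 med [610.0, -255.0, 5.0] z% [2.0, 5.0, 11.0] plane ([608.2, -258.9], [118.9, 113.7], 64.6)
(280, 300) -2.0
(280, 313) 21.0
(280, 325) 44.0
(400, 308) 11.0
(130, 60) 149.0
(480, 270) 77.0
(540, 250) 78.0
(520, 220) 0.0
(440, 290) 49.0
(100, 250) 48.0
(225, 120) 61.0
(262, 70) 55.0
```

```bash
python3 - <<'E'
from h import *
d=cams.get_image("top");f=d["frame"][:,:,::-1]
cv2.imwrite("pics/z1.png",cv2.resize(f[145:275,120:260],None,fx=4,fy=4,interpolation=cv2.INTER_CUBIC))
cv2.imwrite("pics/z2.png",cv2.resize(f[140:280,280:435],None,fx=4,fy=4,interpolation=cv2.INTER_CUBIC))
for n,(a,b,c,e) in dict(knob_dish=(130,170,203,243),strap_tray=(212,252,145,218),thin_tray=(203,253,218,270),thick_tray=(370,432,210,274),flange_dish=(368,430,154,214)).items():
    im=f.astype(int);pale=(im[:,:,2]-im[:,:,0]>60)&(im[:,:,2]>130); m=np.zeros(pale.shape,bool);m[c:e,a:b]=pale[c:e,a:b]
    dark=np.zeros(pale.shape,bool); 
    cnt,_=cv2.findContours(m.astype(np.uint8),cv2.RETR_EXTERNAL,cv2.CHAIN_APPROX_NONE)
    hull=cv2.convexHull(np.vstack(cnt)); hm=cv2.fillConvexPoly(np.zeros(pale.shape,np.uint8),hull,1)>0
    inner=hm&(im[:,:,2]<130); inner=cv2.erode(inner.astype(np.uint8),np.ones((2,2)))>0
    print(n,m.sum(),"outer@11",rect(plane(d,hm,11)),plane(d,hm,11).mean(0).round(1),"inner@6",rect(plane(d,inner,6)),plane(d,inner,6).mean(0).round(1))
E
```

```text
knob_dish 242 outer@11 ([498.9, 332.8], [61.8, 64.2], 1.6) [499.1 332.4  11. ] inner@6 ([499.1, 332.3], [46.5, 45.9], 48.4) [498.7 332.3   6. ]
strap_tray 461 outer@11 ([605.2, 147.8], [63.7, 142.6], 88.7) [604.2 147.6  11. ] inner@6 ([605.0, 147.2], [60.9, 122.9], 86.3) [604.6 146.9   6. ]
thin_tray 348 outer@11 ([458.9, 148.0], [83.3, 83.9], 85.2) [458.3 147.6  11. ] inner@6 ([458.1, 147.0], [80.2, 63.3], 83.8) [457.9 147.    6. ]
thick_tray 471 outer@11 ([471.5, -255.8], [98.8, 106.2], 76.5) [ 471.  -255.7   11. ] inner@6 ([470.9, -258.2], [96.4, 84.6], 77.2) [ 470.7 -258.3    6. ]
flange_dish 436 outer@11 ([611.8, -254.3], [116.0, 118.3], 1.6) [ 611.1 -254.4   11. ] inner@6 ([611.7, -258.0], [98.7, 99.6], 89.3) [ 611.1 -256.9    6. ]
```

View pics/z1.png

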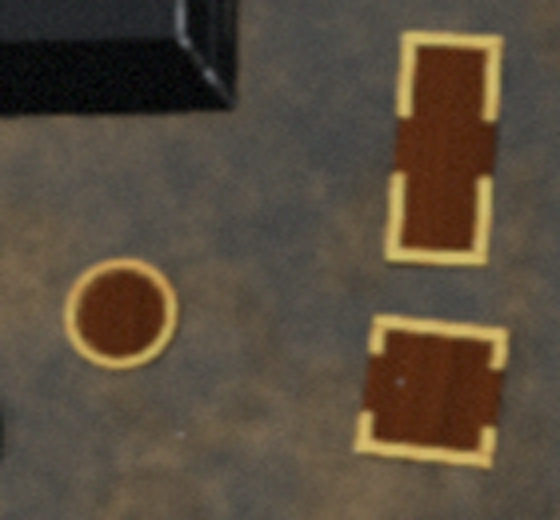

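View pics/z2.png

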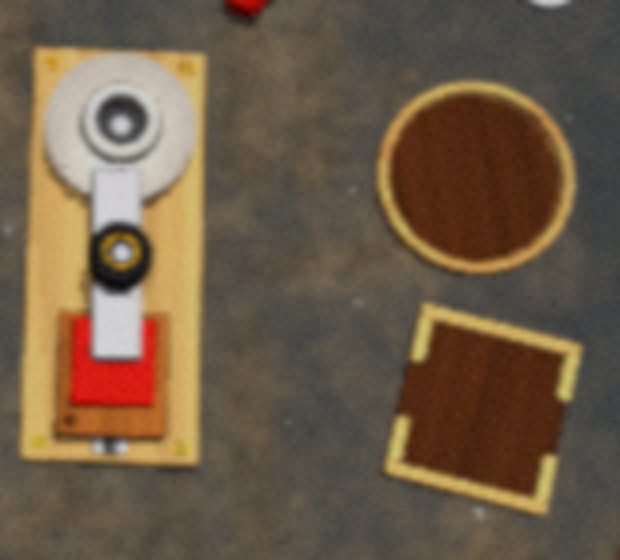

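```bash
cat > go.py <<'E'
import sys
from h import *
def go(x,y,z,yaw):
    s=ctrl.read_state();p=s["eef_pos"];a=s["tool_rot"][2];d=np.array([x,y,z])-p
    c,q=np.cos(a),np.sin(a);dy=-(yaw-a);dy=(dy+np.pi)%(2*np.pi)-np.pi
    print("t",round(s["clock"],2),"pos",np.round(p,1),"rot",np.round(s["tool_rot"],3),"w",round(s["width"],1),"F",np.round(s["force"],1))
    print("linear",np.round([d[0]*c+d[1]*q,d[0]*q-d[1]*c,-d[2]],1).tolist(),"yaw",round(dy,3))
if __name__=="__main__": go(*map(float,sys.argv[1:5]))
E
python3 go.py 542 -38.5 255 1.547
```

```text
t 1.3 pos [148.7 632.8 256.3] rot [-3.142 -0.     1.34 ] w 85.3 F [-0.3  0.   0.8]
linear [-563.5, 536.5, 1.3] yaw -0.207
```

step_arm(linear=[[-28,27,0],[-56,54,0],[-84,80,0],[-112,107,0],[-140,134,0],[-168,160,0],[-196,187,0],[-224,214,0]], yaw=[-0.05,-0.1,-0.15,-0.2,-0.207,-0.207,-0.207,-0.207], gripper=[1,1,1,1,1,1,1,1])

```text
clock: 1.97
eef_pos: [306.4, 364.2, 256.6]
tool_rot: [3.141, -0.001, 1.547]
force: [0.9, 0.5, 0.8]
width: 85.5
```

```bash
python3 go.py 542 -38.5 200 1.547; python3 -c "
from h import *
print(ctrl.read_state()['qpos'])"
```

```text
t 1.97 pos [306.4 364.2 256.6] rot [ 3.141e+00 -1.000e-03  1.547e+00] w 85.5 F [0.9 0.5 0.8]
linear [-397.0, 245.0, 56.6] yaw 0.0
[-0.92288486  0.38146795 -0.01002858  1.98726866  0.00537346  0.77214834
  0.61122876]
```

step_arm(linear=[[-35,22,0],[-70,44,0],[-105,66,0],[-140,88,0],[-175,109,0],[-210,131,0],[-245,152,0],[-280,173,0]], yaw=[0,0,0,0,0,0,0,0], gripper=[1,1,1,1,1,1,1,1])

```text
clock: 2.63
eef_pos: [472.9, 79.8, 256.6]
tool_rot: [3.141, -0.0, 1.547]
force: [0.2, 0.9, 0.3]
width: 85.4
```

step_arm(linear=[[-30,20,10],[-60,40,20],[-90,60,35],[-110,71,50],[-117,72,57],[-117,72,57],[-117,72,57],[-117,72,57]], yaw=[0,0,0,0,0,0,0,0], gripper=[1,1,1,1,1,1,1,1])

```text
clock: 3.3
eef_pos: [541.0, -34.9, 199.9]
tool_rot: [3.141, -0.001, 1.549]
force: [-0.4, -0.1, 0.1]
width: 85.5
```

```bash
python3 go.py 542 -38.5 92 1.547; python3 - <<'E'
from h import *
for n in ["side","top"]:
    d=cams.get_image(n);f=d["frame"][:,:,::-1]
    cv2.imwrite(f"pics/{n}1.png",f)
    if n=="side": cv2.imwrite("pics/s1z.png",cv2.resize(f[60:310,180:400],None,fx=2.4,fy=2.4))
E
```

```text
t 3.3 pos [541.  -34.9 199.9] rot [ 3.141e+00 -1.000e-03  1.549e+00] w 85.5 F [-0.4 -0.1  0.1]
linear [-3.6, 1.1, 107.9] yaw 0.002
```

View pics/s1z.png

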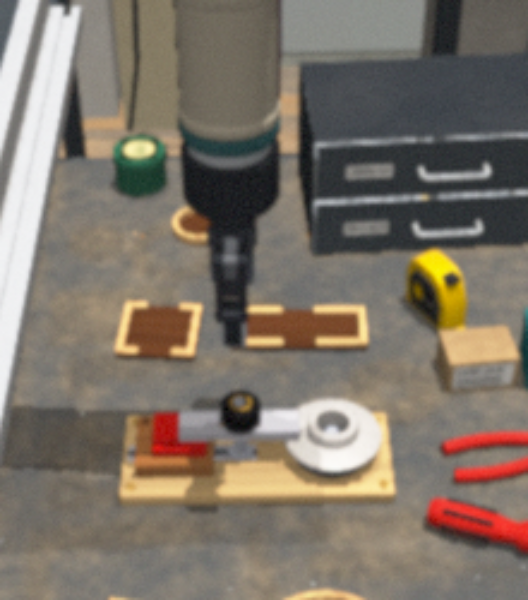

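View pics/top1.png

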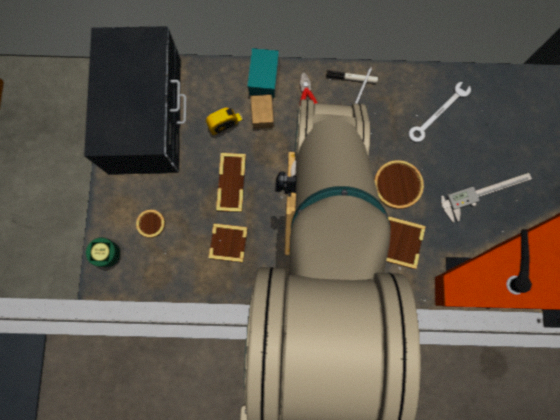

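```bash
python3 - <<'E'
from h import *
d=cams.get_image("side");m=np.zeros((420,560),bool);m[150:206,268:288]=True
P=pts(d,m);P=P[(P[:,2]>100)&(P[:,1]<0)]
for a in range(120,230,6):
    q=P[(P[:,2]>=a)&(P[:,2]<a+6)]
    if len(q):print(a,len(q),q.mean(0).round(1),q.min(0).round(1))
E
```

```text
186 14 [541.1 -83.6 188.6] [530.7 -86.2 186.6]
192 16 [540.4 -86.6 195.4] [530.8 -91.9 192.1]
198 26 [541.  -88.  200.8] [531.  -93.  198.2]
204 27 [540.3 -88.2 206.9] [531.2 -93.9 204.2]
210 19 [541.  -90.2 213. ] [531.4 -94.2 210. ]
216 8 [540.6 -92.  217.6] [533.6 -94.7 216. ]
228 8 [543.5 -99.  233.2] [ 530.3 -107.4  231.5]
```

step_arm(linear=[[-3.5,1,30],[-3.5,1,60],[-3.5,1,85],[-3.5,1,100],[-3.5,1,100],[-3.5,1,100]], yaw=[0,0,0,0,0,0], gripper=[1,1,1,1,1,1])

```text
clock: 3.95
eef_pos: [541.9, -39.6, 99.4]
tool_rot: [-3.141, -0.0, 1.548]
force: [-0.3, -0.4, -0.5]
width: 85.7
```

```bash
python3 go.py 542 -38.5 90 1.547; python3 - <<'E'
from h import *
d=cams.get_image("side");f=d["frame"][:,:,::-1]
cv2.imwrite("pics/s2z.png",cv2.resize(f[110:310,180:400],None,fx=3,fy=3))
E
```

```text
t 3.95 pos [541.9 -39.6  99.4] rot [-3.141 -0.     1.548] w 85.7 F [-0.3 -0.4 -0.5]
linear [1.1, 0.0, 9.4] yaw 0.001
```

View pics/s2z.png

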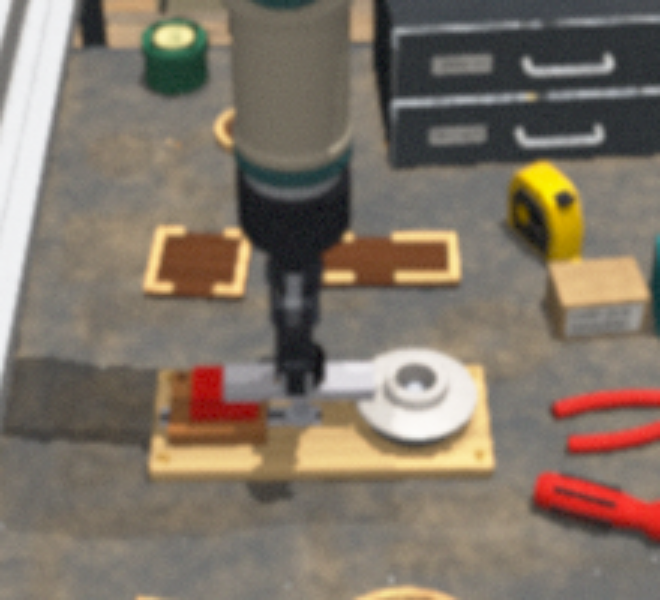

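step_arm(linear=[[1,0,5],[1,0,9],[1,0,9],[1,0,9],[1,0,9],[1,0,9],[1,0,9],[1,0,9]], yaw=[0,0,0,0,0,0,0,0], gripper=[1,1,0.3,-1,-1,-1,-1,-1])

```text
clock: 4.67
eef_pos: [542.5, -39.4, 91.0]
tool_rot: [3.141, -0.0, 1.547]
force: [-0.5, 0.3, 5.1]
width: 32.9
```

step_arm(linear=[[0,0,0],[0,0,0],[0,0,0]], yaw=[0,0,0], gripper=[-1,-1,-1])

```text
clock: 4.92
eef_pos: [542.4, -39.4, 91.0]
tool_rot: [3.141, -0.0, 1.547]
force: [-1.0, 1.3, 5.5]
width: 33.0
```

step_arm(linear=[[0,0,-2],[0,0,-5],[0,0,-10],[0,0,-20],[0,0,-30],[0,0,-40],[0,0,-50],[0,0,-50]], yaw=[0,0,0,0,0,0,0,0], gripper=[-1,-1,-1,-1,-1,-1,-1,-1])

```text
clock: 5.58
eef_pos: [543.7, -39.6, 142.9]
tool_rot: [3.137, 0.0, 1.547]
force: [-0.2, 0.1, -1.2]
width: 32.7
```

```bash
python3 go.py 499 332 150 1.547; python3 - <<'E'
from h import *
d=cams.get_image("side");f=d["frame"][:,:,::-1]
cv2.imwrite("pics/s3z.png",cv2.resize(f[110:310,180:400],None,fx=3,fy=3))
E
```

```text
t 5.58 pos [543.7 -39.6 142.9] rot [3.137 0.    1.547] w 32.7 F [-0.2  0.1 -1.2]
linear [370.5, -53.5, -7.1] yaw -0.0
```

View pics/s3z.png

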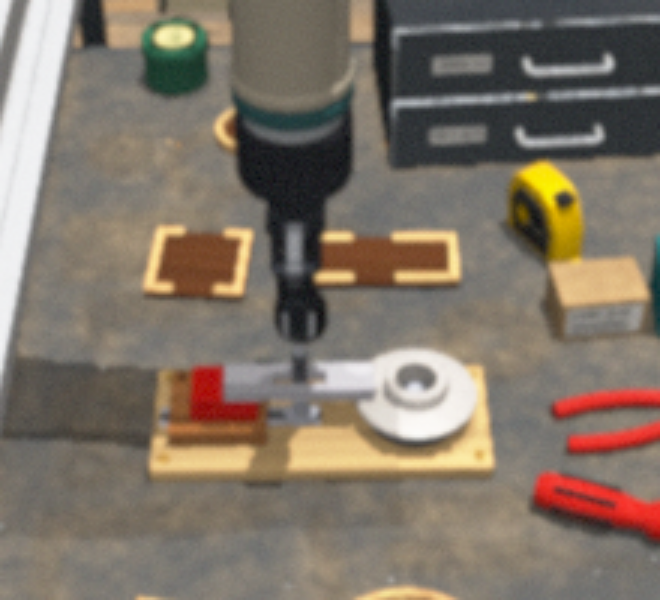

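step_arm(linear=[[25,-4,0],[60,-9,0],[97,-14,0],[134,-19,0],[171,-24,0],[208,-30,0],[245,-35,0],[280,-40,0]], yaw=[0,0,0,0,0,0,0,0], gripper=[-1,-1,-1,-1,-1,-1,-1,-1])

```text
clock: 6.3
eef_pos: [507.9, 243.6, 139.9]
tool_rot: [-3.141, 0.0, 1.548]
force: [0.7, -0.2, -0.4]
width: 32.9
```

step_arm(linear=[[35,-5,0],[65,-10,0],[85,-13,0],[90,-13,0],[90,-13,0],[90,-13,0],[90,-13,0]], yaw=[0,0,0,0,0,0,0], gripper=[-1,-1,-1,-1,-1,-1,-1])

```text
clock: 6.88
eef_pos: [498.6, 329.0, 140.1]
tool_rot: [-3.141, 0.002, 1.544]
force: [-0.6, -1.0, -1.3]
width: 33.2
```

```bash
python3 go.py 499 332 40 1.547; python3 - <<'E'
from h import *
d=cams.get_image("side");f=d["frame"][:,:,::-1]
cv2.imwrite("pics/s4z.png",cv2.resize(f[50:210,180:380],None,fx=3,fy=3))
for q in cams.regions_of("side","knob")[:1]:
    P=pts(d,q["pixels"]);print(q["conf"],q["pixel"],P.mean(0),P.min(0),P.max(0))
E
```

```text
t 6.88 pos [498.6 329.  140.1] rot [-3.141e+00  2.000e-03  1.544e+00] w 33.2 F [-0.6 -1.  -1.3]
linear [3.0, 0.3, 100.1] yaw -0.003
0.49 [264.0, 123.3] [510.38601302 319.41404196 117.55829351] [485.20769446 305.02066843 104.50045624] [517.12182941 338.7098939  129.85273926]
```

View pics/s4z.png

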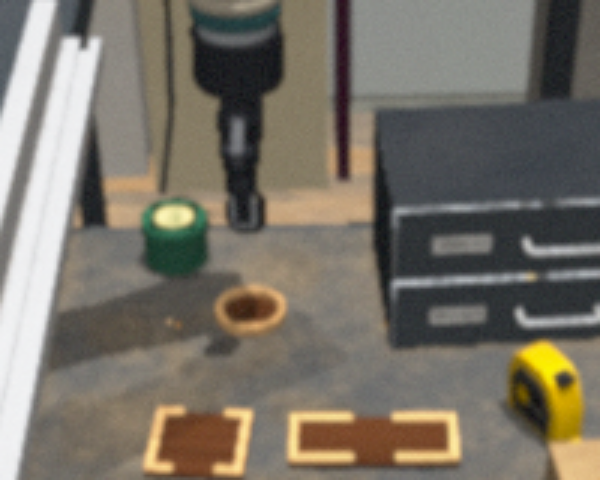

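step_arm(linear=[[2,0,30],[2.5,0,60],[2.5,0,80],[2.5,0,90],[2.5,0,94],[2.5,0,96],[2.5,0,96]], yaw=[0,0,0,0,0,0,0], gripper=[-1,-1,-1,-1,-1,-1,-1])

```text
clock: 7.57
eef_pos: [498.8, 334.0, 44.9]
tool_rot: [3.141, -0.001, 1.546]
force: [0.2, -0.2, -0.3]
width: 33.0
```

```bash
python3 go.py 499 332 40 1.547; python3 - <<'E'
from h import *
for n in ["side","top"]:
    d=cams.get_image(n);f=d["frame"][:,:,::-1]
    if n=="side": a=cv2.resize(f[90:210,180:340],None,fx=3.5,fy=3.5)
    else: a=cv2.resize(f[170:280,80:220],None,fx=4,fy=4)
    cv2.imwrite(f"pics/{n}5.png",a)
E
```

```text
t 7.57 pos [498.8 334.   44.9] rot [ 3.141e+00 -1.000e-03  1.546e+00] w 33.0 F [ 0.2 -0.2 -0.3]
linear [-2.0, 0.3, 4.9] yaw -0.001
```

View pics/side5.png

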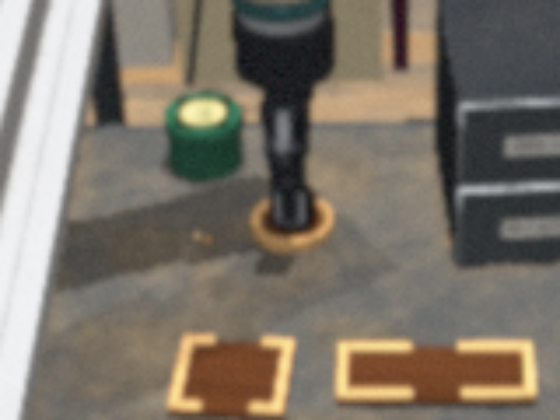

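step_arm(linear=[[-1.5,0,2],[-1.5,0,3],[-1.5,0,4],[-1.5,0,4.5],[-1.5,0,4.5]], yaw=[0,0,0,0,0], gripper=[-1,-1,-1,-1,-1])

```text
clock: 8.08
eef_pos: [498.0, 332.7, 41.2]
tool_rot: [3.141, -0.0, 1.547]
force: [-2.8, -1.4, 9.3]
width: 32.9
```

step_arm(linear=[[0,0,0],[0,0,0],[0,0,0],[0,0,0],[0,0,-10],[0,0,-30],[0,0,-60],[0,0,-90]], yaw=[0,0,0,0,0,0,0,0], gripper=[0.2,0.2,0.2,0.2,0.2,0.2,0.2,1])

```text
clock: 8.75
eef_pos: [497.4, 332.2, 130.6]
tool_rot: [-3.14, 0.001, 1.547]
force: [0.6, 0.0, 0.6]
width: 62.1
```

```bash
python3 go.py 542 -38.5 140 1.547; python3 - <<'E'
from h import *
for n in ["side","top"]:
    d=cams.get_image(n);f=d["frame"][:,:,::-1]
    if n=="side": a=cv2.resize(f[90:210,180:340],None,fx=3.5,fy=3.5)
    else: a=cv2.resize(f[170:280,80:220],None,fx=4,fy=4)
    cv2.imwrite(f"pics/{n}6.png",a)
    for k in ["knob","knob_dish"]:
        for q in cams.regions_of(n,k)[:1]:
            P=pts(d,q["pixels"]);print(n,k,q["conf"],q["pixel"],np.median(P,0).round(1),P[:,2].max())
E
```

```text
t 8.75 pos [497.4 332.2 130.6] rot [-3.140e+00  1.000e-03  1.547e+00] w 62.1 F [0.6 0.  0.6]
linear [-369.6, 53.4, -9.4] yaw -0.0
side knob 0.67 [261.3, 150.5] [499.5 325.1  21.8] 31.6085660105756
side knob_dish 0.53 [260.9, 154.8] [496.3 314.7   5.7] 13.931785682614759
top knob 0.69 [151.4, 221.4] [495.7 329.3  28.4] 34.91830422720727
top knob_dish 0.79 [152.2, 232.2] [483.8 328.8   8.5] 18.319513607639692
```

View pics/side6.png

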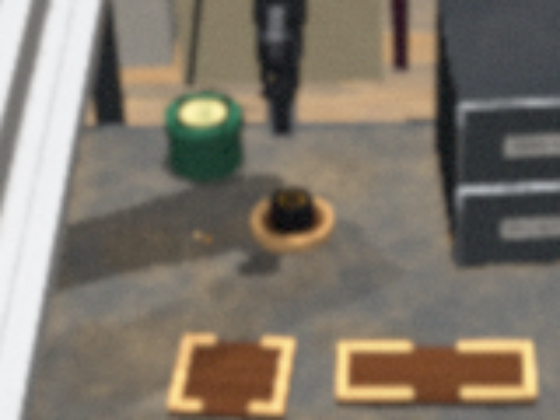

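step_arm(linear=[[-35,5,-10],[-75,11,-10],[-115,17,-10],[-155,23,-10],[-195,29,-10],[-235,34,-10],[-270,39,-10],[-305,44,-10]], yaw=[0,0,0,0,0,0,0,0], gripper=[1,1,1,1,1,1,1,1])

```text
clock: 9.72
eef_pos: [533.6, 24.5, 138.5]
tool_rot: [-3.139, 0.0, 1.546]
force: [1.0, 0.1, -0.9]
width: 85.4
```

step_arm(linear=[[-30,5,0],[-55,8,0],[-64,9,0],[-64,9,15],[-64,9,30],[-64,9,42],[-64,9,45],[-64,9,45]], yaw=[0,0,0,0,0,0,0,0], gripper=[1,1,1,1,1,1,1,1])

```text
clock: 10.38
eef_pos: [540.9, -36.5, 93.3]
tool_rot: [-3.138, -0.001, 1.548]
force: [0.1, 0.7, 0.2]
width: 85.3
```

```bash
python3 go.py 542 -38.5 72 1.547; python3 - <<'E'
from h import *
d=cams.get_image("side");f=d["frame"][:,:,::-1]
cv2.imwrite("pics/s7.png",cv2.resize(f[150:290,210:370],None,fx=4,fy=4))
r=cams.regions_of("side","strap")
for q in r[:1]: print(q["conf"],rect(plane(d,q["pixels"],57)))
E
```

```text
t 10.38 pos [540.9 -36.5  93.3] rot [-3.138e+00 -1.000e-03  1.548e+00] w 85.3 F [0.1 0.7 0.2]
linear [-2.0, 1.1, 21.3] yaw 0.001
0.86 ([543.7, -43.3], [39.4, 109.3], 88.5)
```

View pics/s7.png

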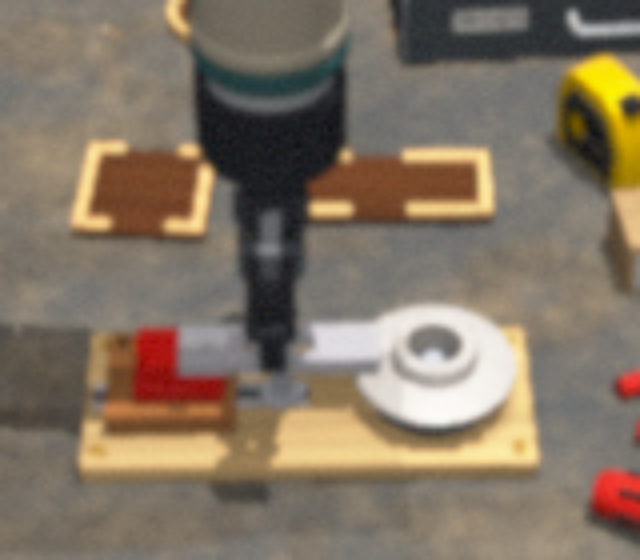

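Fingers straddle the strap at its middle (px ~ (270,345) in the crop). Lower and close.

step_arm(linear=[[-2,1,10],[-2,1,21],[-2,1,21],[-2,1,21],[-2,1,21],[-2,1,21],[-2,1,21],[-2,1,21]], yaw=[0,0,0,0,0,0,0,0], gripper=[1,1,0.2,-1,-1,-1,-1,-1])

```text
clock: 11.15
eef_pos: [543.5, -39.1, 74.4]
tool_rot: [3.141, -0.001, 1.547]
force: [-0.6, 1.5, 2.6]
width: 25.6
```

step_arm(linear=[[0,0,0],[0,0,0],[0,0,0]], yaw=[0,0,0], gripper=[-1,-1,-1])

```text
clock: 11.4
eef_pos: [543.6, -39.1, 74.4]
tool_rot: [3.141, -0.0, 1.547]
force: [-1.4, 1.0, 5.6]
width: 25.9
```

step_arm(linear=[[0,0,-3],[0,0,-8],[0,0,-15],[0,0,-25],[0,0,-35],[0,0,-47],[0,0,-60],[0,0,-65]], yaw=[0,0,0,0,0,0,0,0], gripper=[-1,-1,-1,-1,-1,-1,-1,-1])

```text
clock: 12.07
eef_pos: [544.3, -40.4, 141.3]
tool_rot: [3.138, 0.001, 1.546]
force: [0.0, -0.4, -0.7]
width: 25.5
```

```bash
python3 go.py 604.5 147 140 1.52; python3 - <<'E'
from h import *
d=cams.get_image("side");f=d["frame"][:,:,::-1]
cv2.imwrite("pics/s8.png",cv2.resize(f[130:290,210:370],None,fx=3.7,fy=3.7))
E
```

```text
t 12.07 pos [544.3 -40.4 141.3] rot [3.138e+00 1.000e-03 1.546e+00] w 25.5 F [ 0.  -0.4 -0.7]
linear [188.9, 55.6, 1.3] yaw 0.026
```

View pics/s8.png

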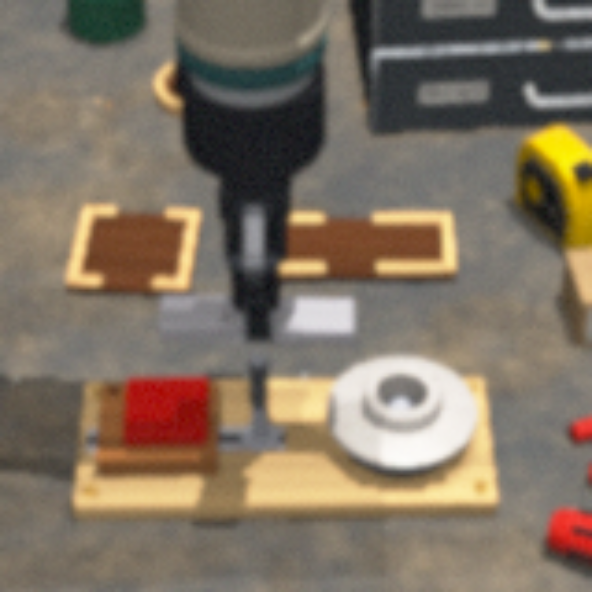

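step_arm(linear=[[20,6,0],[50,15,0],[85,25,0],[120,35,0],[155,46,0],[180,53,0],[189,55.5,0],[189,55.5,0]], yaw=[0,0.02,0.02,0.02,0.02,0.02,0.02,0.02], gripper=[-1,-1,-1,-1,-1,-1,-1,-1])

```text
clock: 12.78
eef_pos: [603.2, 151.8, 138.5]
tool_rot: [3.141, -0.002, 1.532]
force: [0.1, -1.0, -1.3]
width: 25.9
```

step_arm(linear=[[0,0,20],[0,0,45],[0,0,60],[0,0,70],[0,0,70],[0,0,70]], yaw=[0,0,0,0,0,0], gripper=[-1,-1,-1,-1,-1,-1])

```text
clock: 13.28
eef_pos: [603.0, 146.4, 68.7]
tool_rot: [-3.141, 0.001, 1.525]
force: [0.5, 0.3, -1.1]
width: 26.1
```

```bash
python3 go.py 604.5 147 36 1.525; python3 - <<'E'
from h import *
for n in ["side","top"]:
    d=cams.get_image(n);f=d["frame"][:,:,::-1]
    if n=="side": a=cv2.resize(f[110:250,220:380],None,fx=4,fy=4)
    else: a=cv2.resize(f[130:240,180:300],None,fx=4,fy=4)
    cv2.imwrite(f"pics/{n}9.png",a)
E
```

```text
t 13.28 pos [603.  146.4  68.7] rot [-3.141e+00  1.000e-03  1.525e+00] w 26.1 F [ 0.5  0.3 -1.1]
linear [0.6, 1.4, 32.7] yaw 0.0
```

View pics/side9.png

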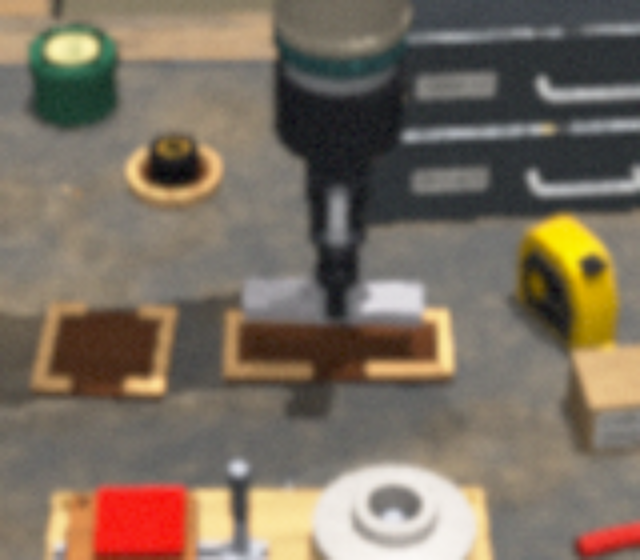

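View pics/top9.png

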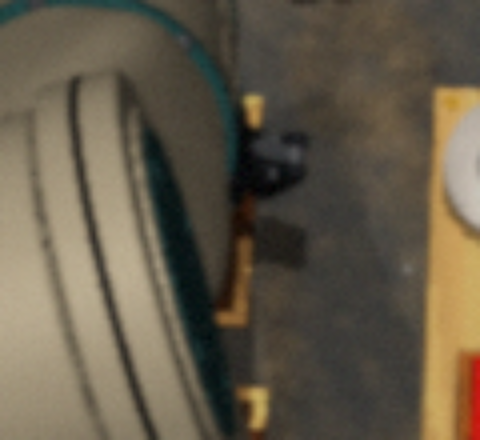

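step_arm(linear=[[0.5,2.5,12],[0.5,2.5,22],[0.5,2.5,27],[0.5,2.5,29],[0.5,2.5,31],[0.5,2.5,32],[0.5,2.5,32.5],[0.5,2.5,32.5]], yaw=[0,0,0,0,0,0,0,0], gripper=[-1,-1,-1,-1,-1,-1,-1,-1])

```text
clock: 14.05
eef_pos: [604.6, 148.4, 36.8]
tool_rot: [-3.14, 0.0, 1.527]
force: [-4.9, -0.4, 4.4]
width: 26.3
```

```bash
python3 go.py 605 147 36 1.525; python3 - <<'E'
from h import *
for n in ["side"]:
    d=cams.get_image(n);f=d["frame"][:,:,::-1]
    a=cv2.resize(f[110:250,220:380],None,fx=4,fy=4)
    cv2.imwrite(f"pics/{n}10.png",a)
E
```

```text
t 14.05 pos [604.6 148.4  36.8] rot [-3.14   0.     1.527] w 26.3 F [-4.9 -0.4  4.4]
linear [-1.4, 0.4, 0.8] yaw 0.002
```

View pics/side10.png

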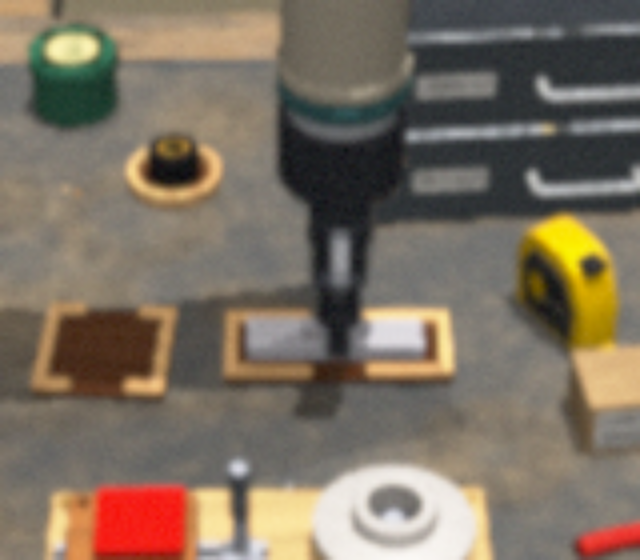

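step_arm(linear=[[0,0,0.5],[0,0,0.5],[0,0,0],[0,0,0],[0,0,-10],[0,0,-30],[0,0,-60],[0,0,-80]], yaw=[0,0,0,0,0,0,0,0], gripper=[-1,0.2,0.2,0.2,0.2,0.2,0.5,1])

```text
clock: 14.77
eef_pos: [606.6, 148.6, 118.8]
tool_rot: [3.139, -0.001, 1.527]
force: [0.2, 0.3, 0.6]
width: 73.4
```

```bash
python3 go.py 487 -38 140 1.547; python3 - <<'E'
from h import *
d=cams.get_image("side");f=d["frame"][:,:,::-1]
cv2.imwrite(f"pics/side11.png",cv2.resize(f[110:270,220:380],None,fx=3.7,fy=3.7))
H=dict(strap=18,strap_tray=11)
for k,h in H.items():
  for q in cams.regions_of("side",k)[:1]: print(k,q["conf"],rect(plane(d,q["pixels"],h)),np.percentile(pts(d,q["pixels"])[:,2],[5,50,95]))
d=cams.get_image("top");
for k,h in dict(thin_plate=45,thick_block=33,flange=45).items():
  for q in cams.regions_of("top",k)[:1]: print(k,q["conf"],rect(plane(d,q["pixels"],h)))
E
```

```text
t 14.77 pos [606.6 148.6 118.8] rot [ 3.139e+00 -1.000e-03  1.527e+00] w 73.4 F [0.2 0.3 0.6]
linear [-191.7, -111.2, -21.2] yaw -0.02
strap 0.6 ([604.4, 137.3], [37.9, 109.9], 88.2) [ 5.55118957 14.34448984 17.78553452]
strap_tray 0.65 ([604.4, 140.1], [64.7, 141.1], 88.3) [ 0.36988285  6.04824843 10.58685294]
thin_plate 0.59 ([487.4, -37.4], [50.5, 45.7], 0.7)
thick_block 0.89 ([481.4, -38.5], [72.1, 64.7], 1.3)
flange 0.61 ([625.7, -39.9], [89.4, 88.7], 1.3)
```

View pics/side11.png

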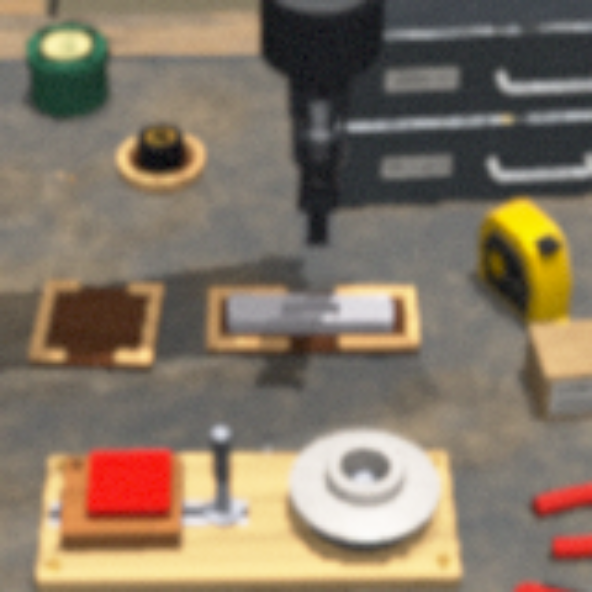

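step_arm(linear=[[-30,-17,-15],[-65,-38,-20],[-100,-58,-20],[-135,-78,-20],[-165,-96,-20],[-185,-107,-20],[-191,-111,-20],[-191,-111,-20]], yaw=[-0.02,-0.02,-0.02,-0.02,-0.02,-0.02,-0.02,-0.02], gripper=[1,1,1,1,1,1,1,1])

```text
clock: 15.78
eef_pos: [484.9, -39.4, 135.7]
tool_rot: [-3.139, 0.001, 1.543]
force: [-0.3, 0.9, 0.6]
width: 84.9
```

step_arm(linear=[[0,0,15],[0,0,35],[0,0,55],[0,0,65],[0,0,65],[0,0,65]], yaw=[0,0,0,0,0,0], gripper=[1,1,1,1,1,1])

```text
clock: 16.28
eef_pos: [486.7, -36.4, 70.8]
tool_rot: [-3.141, -0.001, 1.549]
force: [0.8, -0.8, 1.5]
width: 85.4
```

```bash
python3 go.py 487 -38 58 1.547; python3 - <<'E'
from h import *
d=cams.get_image("side");f=d["frame"][:,:,::-1]
cv2.imwrite(f"pics/side12.png",cv2.resize(f[150:290,210:370],None,fx=3.7,fy=3.7))
E
```

```text
t 16.28 pos [486.7 -36.4  70.8] rot [-3.141e+00 -1.000e-03  1.549e+00] w 85.4 F [ 0.8 -0.8  1.5]
linear [-1.6, 0.4, 12.8] yaw 0.002
```

View pics/side12.png

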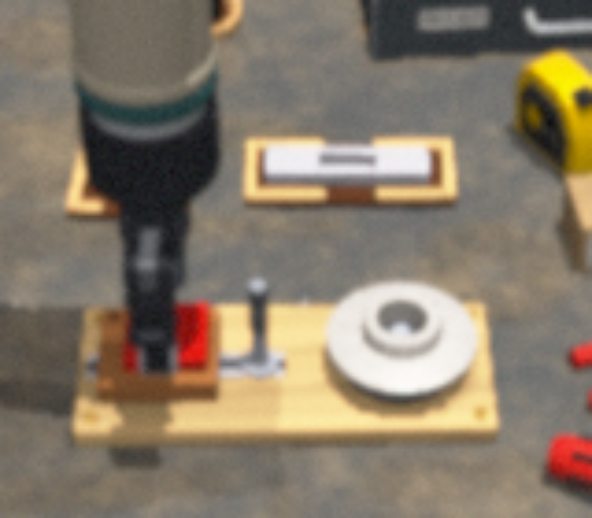

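step_arm(linear=[[-1.5,1.5,6],[-1.5,1.5,13],[-1.5,1.5,13],[-1.5,1.5,13],[-1.5,1.5,13]], yaw=[0,0,0,0,0], gripper=[1,1,1,1,0.8])

```text
clock: 16.75
eef_pos: [487.9, -39.0, 58.4]
tool_rot: [3.142, -0.0, 1.547]
force: [0.5, -0.5, 0.1]
width: 77.4
```

step_arm(linear=[[0,0,0],[0,0,0],[0,0,0],[0,0,0],[0,0,0],[0,0,0]], yaw=[0,0,0,0,0,0], gripper=[0.3,-1,-1,-1,-1,-1])

```text
clock: 17.25
eef_pos: [488.0, -38.9, 58.9]
tool_rot: [3.141, -0.0, 1.547]
force: [-1.5, -0.3, 6.8]
width: 46.2
```

step_arm(linear=[[0,0,-3],[0,0,-8],[0,0,-15],[0,0,-25],[0,0,-40],[0,0,-60],[0,0,-75],[0,0,-75]], yaw=[0,0,0,0,0,0,0,0], gripper=[-1,-1,-1,-1,-1,-1,-1,-1])

```text
clock: 17.92
eef_pos: [489.7, -39.2, 136.6]
tool_rot: [3.136, 0.0, 1.547]
force: [-0.3, 0.3, -0.6]
width: 46.0
```

```bash
python3 go.py 458 147 135 1.475; python3 - <<'E'
from h import *
d=cams.get_image("side");f=d["frame"][:,:,::-1]
cv2.imwrite(f"pics/side13.png",cv2.resize(f[130:290,210:370],None,fx=3.7,fy=3.7))
E
```

```text
t 17.92 pos [489.7 -39.2 136.6] rot [3.136 0.    1.547] w 46.0 F [-0.3  0.3 -0.6]
linear [185.3, -36.2, 1.6] yaw 0.072
```

View pics/side13.png

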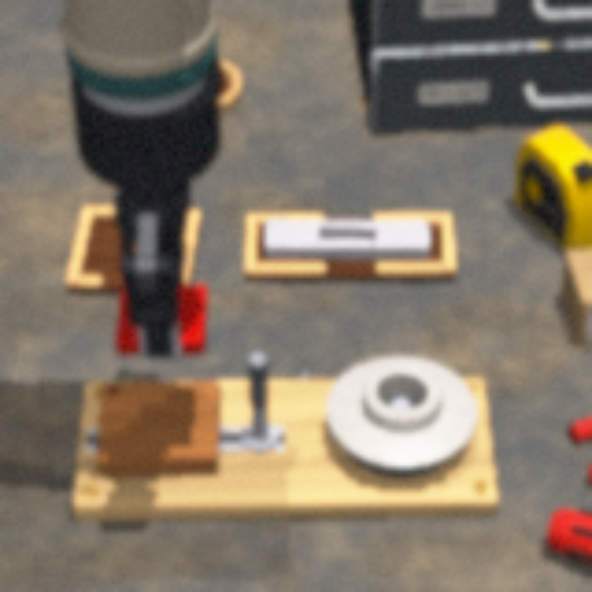

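step_arm(linear=[[20,-4,0],[50,-10,0],[85,-17,0],[120,-24,0],[155,-31,0],[177,-35,0],[185,-37,0],[185,-37,0]], yaw=[0.02,0.05,0.07,0.07,0.07,0.07,0.07,0.07], gripper=[-1,-1,-1,-1,-1,-1,-1,-1])

```text
clock: 18.63
eef_pos: [454.3, 149.2, 132.8]
tool_rot: [-3.14, -0.0, 1.482]
force: [0.1, -0.3, -0.1]
width: 46.3
```

step_arm(linear=[[0,0,20],[0,0,45],[0,0,65],[0,0,75],[0,0,75],[0,0,75]], yaw=[0,0,0,0,0,0], gripper=[-1,-1,-1,-1,-1,-1])

```text
clock: 19.13
eef_pos: [455.3, 145.4, 58.2]
tool_rot: [-3.141, 0.001, 1.475]
force: [0.7, -0.1, 0.2]
width: 46.1
```

```bash
python3 go.py 458 147 32 1.475; python3 - <<'E'
from h import *
d=cams.get_image("side");f=d["frame"][:,:,::-1]
cv2.imwrite(f"pics/side14.png",cv2.resize(f[110:270,190:350],None,fx=3.7,fy=3.7))
E
```

```text
t 19.13 pos [455.3 145.4  58.2] rot [-3.141e+00  1.000e-03  1.475e+00] w 46.1 F [ 0.7 -0.1  0.2]
linear [1.8, 2.5, 26.2] yaw 0.0
```

View pics/side14.png

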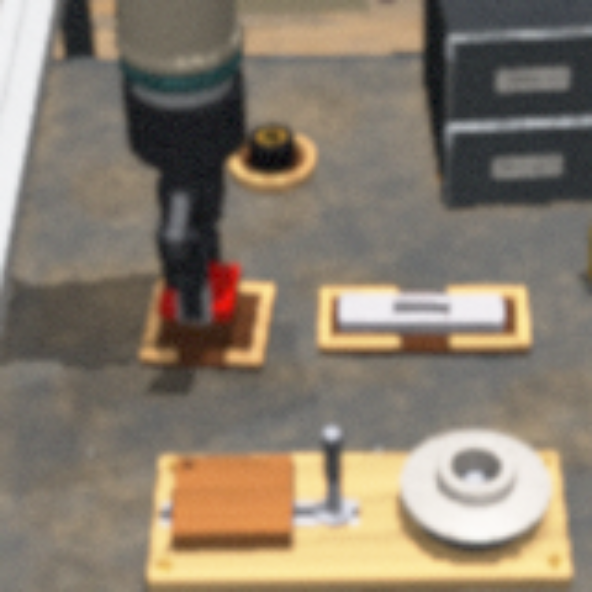

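step_arm(linear=[[1.5,2,8],[1.5,2,16],[1.5,2,21],[1.5,2,23],[1.5,2,25],[1.5,2,26],[1.5,2,26],[1.5,2,26]], yaw=[0,0,0,0,0,0,0,0], gripper=[-1,-1,-1,-1,-1,-1,-1,-1])

```text
clock: 19.85
eef_pos: [457.6, 148.3, 32.2]
tool_rot: [3.141, 0.0, 1.477]
force: [-0.5, 0.2, -0.1]
width: 45.7
```

```bash
python3 go.py 458 147 32 1.475; python3 - <<'E'
from h import *
d=cams.get_image("side");f=d["frame"][:,:,::-1]
cv2.imwrite(f"pics/side15.png",cv2.resize(f[150:250,190:330],None,fx=5,fy=5))
E
```

```text
t 19.85 pos [457.6 148.3  32.2] rot [3.141 0.    1.477] w 45.7 F [-0.5  0.2 -0.1]
linear [-1.3, 0.5, 0.2] yaw 0.002
```

View pics/side15.png

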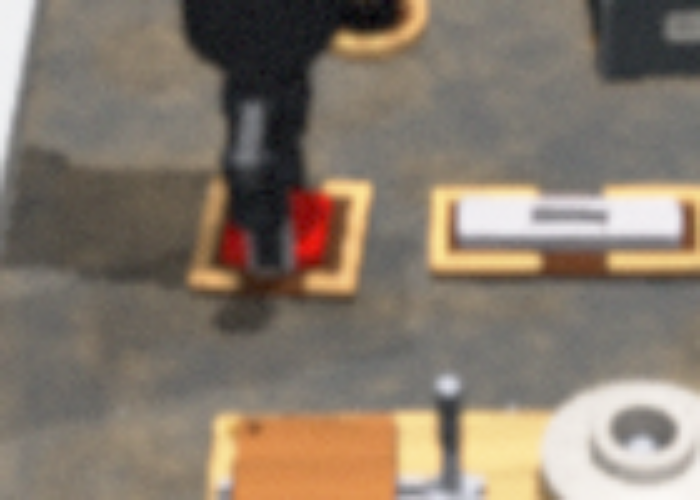

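No contact yet; go down a bit more.

step_arm(linear=[[-1,0,0.5],[-1,0,1],[-1,0,1.5],[-1,0,1.5]], yaw=[0,0,0,0], gripper=[-1,-1,-1,-1])

```text
clock: 20.23
eef_pos: [457.5, 147.7, 31.9]
tool_rot: [3.141, -0.002, 1.477]
force: [-2.3, 0.6, 12.9]
width: 46.1
```

step_arm(linear=[[0,0,-0.5],[0,0,-0.5],[0,0,-0.5],[0,0,-0.5],[0,0,-10],[0,0,-35],[0,0,-70],[0,0,-100]], yaw=[0,0,0,0,0,0,0,0], gripper=[0.5,0.5,0.5,0.5,0.5,0.5,1,1])

```text
clock: 20.9
eef_pos: [456.9, 146.8, 132.4]
tool_rot: [-3.14, 0.0, 1.476]
force: [0.7, 0.4, -0.1]
width: 85.0
```

```bash
python3 go.py 482 -38 120 1.547; python3 - <<'E'
from h import *
d=cams.get_image("side");f=d["frame"][:,:,::-1]
cv2.imwrite(f"pics/side16.png",cv2.resize(f[110:270,190:350],None,fx=3.7,fy=3.7))
for q in cams.regions_of("side","thin_plate")[:1]: P=pts(d,q["pixels"]);print(q["conf"],np.median(P,0),np.percentile(P[:,2],[5,50,95]),rect(plane(d,q["pixels"],18)))
E
```

```text
t 20.9 pos [456.9 146.8 132.4] rot [-3.14   0.     1.476] w 85.0 F [ 0.7  0.4 -0.1]
linear [-181.6, 42.5, 12.4] yaw -0.071
0.84 [457.62008359 140.30880603  15.6286162 ] [10.62837299 15.6286162  18.20901737] ([458.6, 138.3], [50.5, 49.3], 81.8)
```

View pics/side16.png

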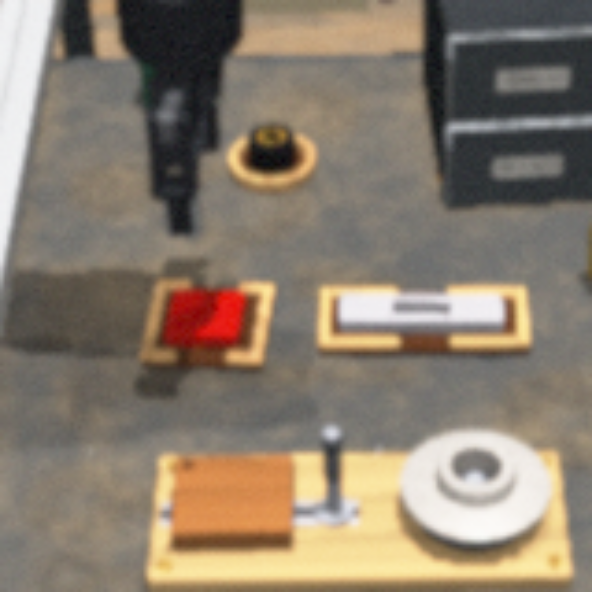

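step_arm(linear=[[-30,7,0],[-65,15,0],[-100,23,0],[-135,32,0],[-160,38,0],[-176,42,0],[-181.5,43,0],[-181.5,43,0]], yaw=[-0.02,-0.05,-0.07,-0.07,-0.07,-0.07,-0.07,-0.07], gripper=[1,1,1,1,1,1,1,1])

```text
clock: 21.67
eef_pos: [482.8, -39.0, 130.7]
tool_rot: [-3.141, 0.0, 1.544]
force: [-0.6, 0.6, 0.9]
width: 85.1
```

step_arm(linear=[[0,0,15],[0,0,40],[0,0,60],[0,0,75],[0,0,75],[0,0,75]], yaw=[0,0,0,0,0,0], gripper=[1,1,1,1,1,1])

```text
clock: 22.17
eef_pos: [482.3, -35.8, 55.3]
tool_rot: [-3.139, -0.001, 1.549]
force: [0.1, -0.1, 0.7]
width: 85.9
```

```bash
python3 go.py 482 -38.5 38 1.547; python3 - <<'E'
from h import *
d=cams.get_image("side");f=d["frame"][:,:,::-1]
cv2.imwrite(f"pics/side17.png",cv2.resize(f[150:290,210:370],None,fx=3.7,fy=3.7))
E
```

```text
t 22.17 pos [482.3 -35.8  55.3] rot [-3.139e+00 -1.000e-03  1.549e+00] w 85.9 F [ 0.1 -0.1  0.7]
linear [-2.7, -0.2, 17.3] yaw 0.002
```

View pics/side17.png

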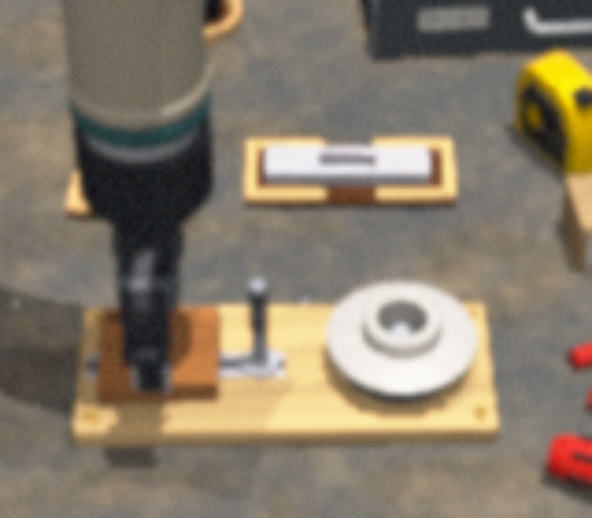

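step_arm(linear=[[-2,1,6],[-2,1,12],[-2,1,16.5],[-2,1,16.5],[-2,1,16.5]], yaw=[0,0,0,0,0], gripper=[1,1,1,1,1])

```text
clock: 22.63
eef_pos: [483.9, -39.6, 39.1]
tool_rot: [-3.141, -0.0, 1.547]
force: [0.5, -0.6, 0.8]
width: 85.2
```

step_arm(linear=[[0,0,0],[0,0,0],[0,0,0],[0,0,0],[0,0,0]], yaw=[0,0,0,0,0], gripper=[0.5,-1,-1,-1,-1])

```text
clock: 23.05
eef_pos: [484.2, -39.4, 39.9]
tool_rot: [3.141, -0.0, 1.547]
force: [-1.4, 0.6, 6.1]
width: 62.5
```

step_arm(linear=[[0,0,-3],[0,0,-8],[0,0,-15],[0,0,-25],[0,0,-45],[0,0,-70],[0,0,-95],[0,0,-95]], yaw=[0,0,0,0,0,0,0,0], gripper=[-1,-1,-1,-1,-1,-1,-1,-1])

```text
clock: 23.72
eef_pos: [486.5, -40.0, 138.8]
tool_rot: [3.134, 0.0, 1.547]
force: [-0.3, 0.7, -1.5]
width: 62.2
```

```bash
python3 go.py 471 -257 135 1.34; python3 - <<'E'
from h import *
d=cams.get_image("side");f=d["frame"][:,:,::-1]
cv2.imwrite(f"pics/side18.png",cv2.resize(f[130:290,210:370],None,fx=3.7,fy=3.7))
E
```

```text
t 23.72 pos [486.5 -40.  138.8] rot [3.134 0.    1.547] w 62.2 F [-0.3  0.7 -1.5]
linear [-217.3, -10.3, 3.8] yaw 0.207
```

View pics/side18.png

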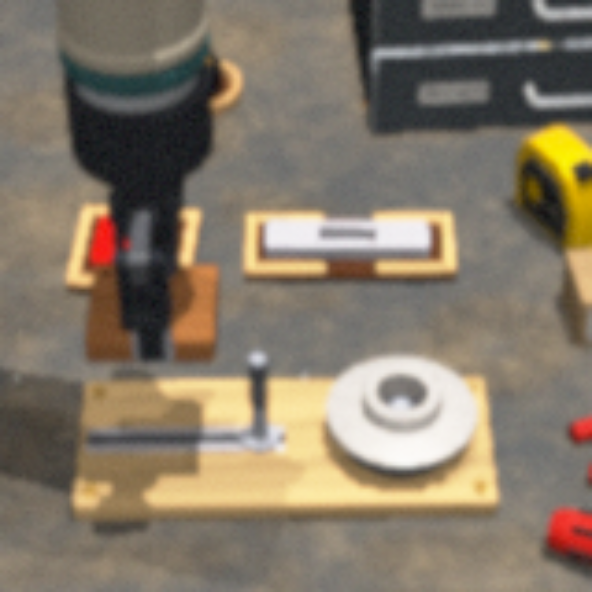

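```bash
python3 - <<'E'
from h import *
d=cams.get_image("side");f=d["frame"].astype(int)
m=(f[:,:,0]>150)&(f[:,:,1]<110)&(f[:,:,2]<60);m[:300]=False
P=pts(d,m)
for y in range(-480,-280,15):
    q=P[(P[:,1]>=y)&(P[:,1]<y+15)]
    if len(q): print(y,len(q),q.min(0).round(),q.max(0).round())
E
```

```text
-480 1 [ 365. -470.  111.] [ 365. -470.  111.]
-465 239 [ 328. -456.   74.] [ 455. -450.   81.]
-450 697 [ 328. -450.   73.] [ 451. -435.   81.]
-435 651 [ 328. -435.   72.] [ 446. -420.   81.]
-420 575 [ 329. -420.   72.] [ 437. -405.   82.]
-405 499 [ 329. -405.   72.] [ 429. -390.   80.]
-390 457 [ 329. -390.    5.] [ 428. -375.   81.]
-375 387 [ 329. -375.   73.] [ 413. -360.   82.]
-360 335 [ 328. -360.   73.] [ 405. -345.   80.]
-345 264 [ 329. -345.   72.] [ 398. -330.   81.]
-330 1 [ 339. -330.   74.] [ 339. -330.   74.]
```

step_arm(linear=[[-20,-1,0],[-50,-2,0],[-85,-4,0],[-120,-6,0],[-155,-8,0],[-190,-9,0],[-210,-10,0],[-217,-10,0]], yaw=[0.03,0.08,0.13,0.17,0.207,0.207,0.207,0.207], gripper=[-1,-1,-1,-1,-1,-1,-1,-1])

```text
clock: 24.48
eef_pos: [467.1, -260.9, 133.5]
tool_rot: [-3.141, 0.003, 1.334]
force: [0.1, -0.2, -1.7]
width: 62.6
```

step_arm(linear=[[0,0,0],[0,0,25],[0,0,50],[0,0,70],[0,0,75],[0,0,75],[0,0,75]], yaw=[0,0,0,0,0,0,0], gripper=[-1,-1,-1,-1,-1,-1,-1])

```text
clock: 25.07
eef_pos: [469.1, -255.2, 59.4]
tool_rot: [-3.141, -0.001, 1.341]
force: [-1.4, 0.5, -0.1]
width: 62.4
```

```bash
python3 go.py 471.5 -257 31 1.34; python3 - <<'E'
from h import *
d=cams.get_image("side");f=d["frame"][:,:,::-1]
cv2.imwrite(f"pics/side19.png",cv2.resize(f[220:400,160:360],None,fx=3.5,fy=3.5))
d=cams.get_image("top");f=d["frame"][:,:,::-1]
cv2.imwrite(f"pics/top19.png",cv2.resize(f[180:300,340:480],None,fx=4,fy=4))
E
```

```text
t 25.07 pos [ 469.1 -255.2   59.4] rot [-3.141e+00 -1.000e-03  1.341e+00] w 62.4 F [-1.4  0.5 -0.1]
linear [-1.3, 2.7, 28.4] yaw 0.001
```

View pics/side19.png

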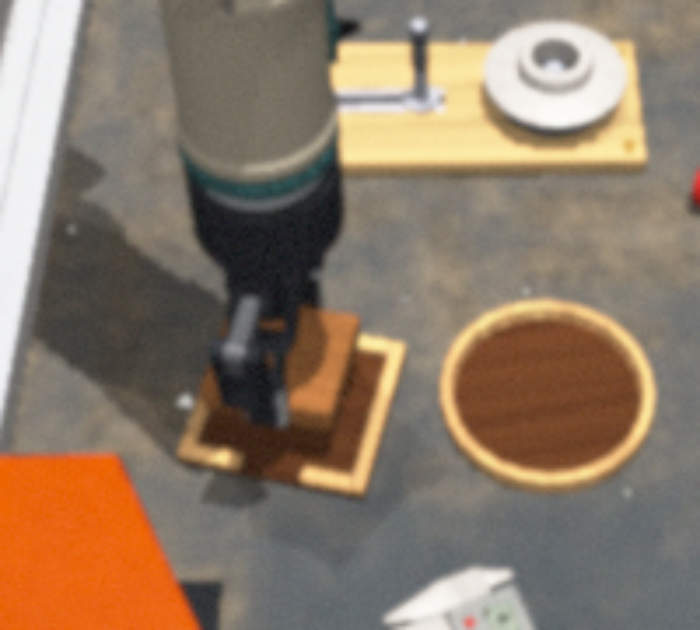

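View pics/top19.png

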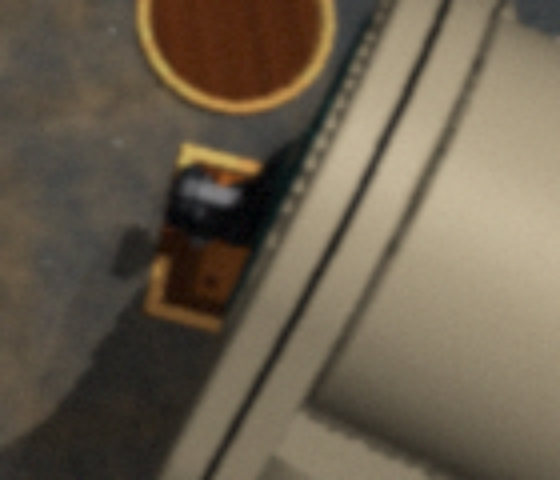

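step_arm(linear=[[-1,2.5,8],[-1,2.5,16],[-1,2.5,21],[-1,2.5,24],[-1,2.5,26],[-1,2.5,27],[-1,2.5,28],[-1,2.5,28]], yaw=[0,0,0,0,0,0,0,0], gripper=[-1,-1,-1,-1,-1,-1,-1,-1])

```text
clock: 25.83
eef_pos: [471.1, -257.9, 31.2]
tool_rot: [-3.141, 0.0, 1.34]
force: [-0.1, 0.3, -0.7]
width: 62.8
```

```bash
python3 go.py 471.5 -257 31 1.34; python3 - <<'E'
from h import *
d=cams.get_image("side");f=d["frame"][:,:,::-1]
cv2.imwrite(f"pics/side20.png",cv2.resize(f[260:400,180:340],None,fx=4,fy=4))
E
```

```text
t 25.83 pos [ 471.1 -257.9   31.2] rot [-3.141  0.     1.34 ] w 62.8 F [-0.1  0.3 -0.7]
linear [1.0, 0.2, 0.2] yaw -0.0
```

View pics/side20.png

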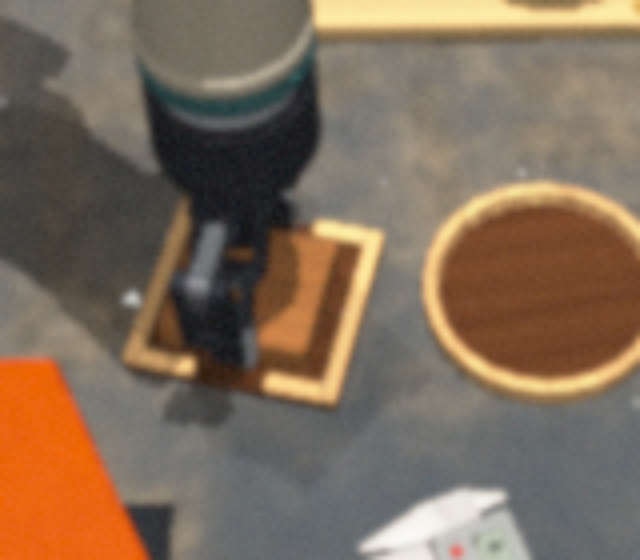

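step_arm(linear=[[0.5,1.5,0],[0.5,3,0.5],[0.5,3,1],[0.5,3,1.5],[0.5,3,1.5]], yaw=[0,0,0,0,0], gripper=[-1,-1,-1,-1,-1])

```text
clock: 26.3
eef_pos: [474.5, -258.0, 31.0]
tool_rot: [3.141, -0.0, 1.34]
force: [-1.8, 0.9, 10.8]
width: 62.4
```

step_arm(linear=[[0,0,-0.5],[0,0,-0.5],[0,0,-0.5],[0,0,-0.5],[0,0,-10],[0,0,-35],[0,0,-70],[0,0,-90]], yaw=[0,0,0,0,0,0,0,0], gripper=[0.9,0.9,0.9,0.9,0.9,0.9,1,1])

```text
clock: 26.97
eef_pos: [474.7, -258.6, 122.6]
tool_rot: [3.14, 0.001, 1.34]
force: [0.9, -0.6, -0.0]
width: 85.6
```

```bash
python3 go.py 629 -40 120 1.547; python3 - <<'E'
from h import *
d=cams.get_image("side");f=d["frame"][:,:,::-1]
cv2.imwrite(f"pics/side21.png",cv2.resize(f[240:400,180:340],None,fx=3.7,fy=3.7))
for k,h in dict(thick_block=24,flange=45).items():
  for q in cams.regions_of("side",k)[:1]: P=pts(d,q["pixels"]);print(k,q["conf"],np.median(P,0),np.percentile(P[:,2],[5,50,95]),rect(plane(d,q["pixels"],h)))
d=cams.get_image("top")
for k,h in dict(thick_block=24,flange=45).items():
  for q in cams.regions_of("top",k)[:1]:
    P=pts(d,q["pixels"]);hub=P[P[:,2]>50];print(k,q["conf"],rect(plane(d,q["pixels"],h)),"hub",len(hub),hub.mean(0) if len(hub) else 0, cv2.minEnclosingCircle(hub[:,:2].astype(np.float32)) if len(hub) else 0)
E
```

```text
t 26.97 pos [ 474.7 -258.6  122.6] rot [3.14e+00 1.00e-03 1.34e+00] w 85.6 F [ 0.9 -0.6 -0. ]
linear [248.2, 100.1, 2.6] yaw -0.207
thick_block 0.84 [ 475.8288033  -268.60730991   21.70344856] [ 7.38093341 21.70344856 24.40403294] ([472.9, -264.3], [74.9, 76.1], 78.0)
flange 0.79 [627.59022856 -48.54591403  39.79329996] [35.22153569 39.79329996 52.52208003] ([626.8, -48.1], [87.5, 87.7], 88.4)
thick_block 0.72 ([476.8, -236.5], [24.5, 75.3], 63.0) hub 1 [ 474.99027497 -216.31005735  116.65967651] ((474.9902648925781, -216.31005859375), 9.999999747378752e-05)
flange 0.71 ([625.7, -41.1], [86.8, 89.5], 64.3) hub 164 [626.30681825 -40.24418298  53.40126662] ((627.6634521484375, -39.55283737182617), 23.37666893005371)
```

View pics/side21.png

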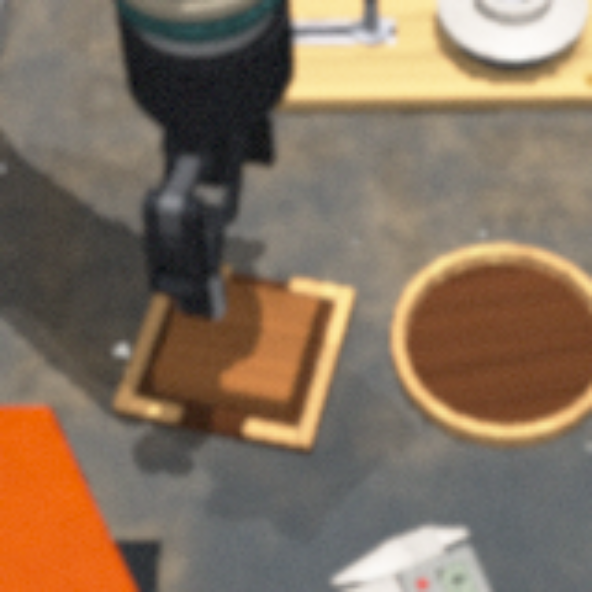

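step_arm(linear=[[30,12,-10],[65,26,-10],[100,40,-10],[135,54,-10],[170,68,-10],[205,82,-10],[230,92,-10],[247,98,-10]], yaw=[-0.05,-0.1,-0.15,-0.207,-0.207,-0.207,-0.207,-0.207], gripper=[1,1,1,1,1,1,1,1])

```text
clock: 27.93
eef_pos: [627.0, -35.5, 128.0]
tool_rot: [-3.14, -0.002, 1.551]
force: [0.7, 0.9, -0.4]
width: 85.4
```

step_arm(linear=[[0,0,10],[0,0,30],[0,0,45],[0,0,48],[0,0,48],[0,0,48]], yaw=[0,0,0,0,0,0], gripper=[1,1,1,1,1,1])

```text
clock: 28.43
eef_pos: [625.6, -40.9, 81.4]
tool_rot: [-3.14, 0.0, 1.546]
force: [1.0, 0.4, 0.3]
width: 85.4
```

```bash
python3 go.py 627 -40.5 69.5 1.547; python3 - <<'E'
from h import *
d=cams.get_image("side");f=d["frame"][:,:,::-1]
cv2.imwrite(f"pics/side22.png",cv2.resize(f[150:290,230:390],None,fx=4,fy=4))
E
```

```text
t 28.43 pos [625.6 -40.9  81.4] rot [-3.14   0.     1.546] w 85.4 F [1.  0.4 0.3]
linear [0.4, 1.4, 11.9] yaw -0.001
```

View pics/side22.png

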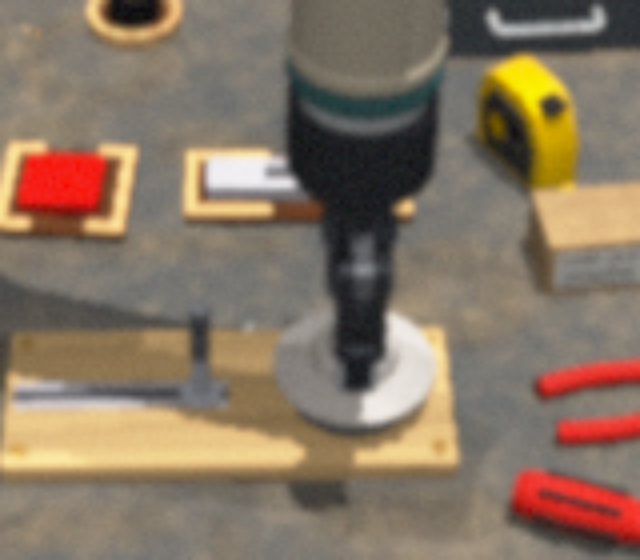

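step_arm(linear=[[0,1,6],[0,1,11],[0,1,12],[0,1,12],[0,1,12]], yaw=[0,0,0,0,0], gripper=[1,1,1,1,0.6])

```text
clock: 28.9
eef_pos: [627.0, -40.0, 69.8]
tool_rot: [-3.141, -0.0, 1.547]
force: [0.5, 0.8, -1.0]
width: 75.3
```

step_arm(linear=[[0,0,0],[0,0,0],[0,0,0],[0,0,0],[0,0,0],[0,0,0]], yaw=[0,0,0,0,0,0], gripper=[0.3,-1,-1,-1,-1,-1])

```text
clock: 29.4
eef_pos: [627.3, -39.3, 70.8]
tool_rot: [3.141, -0.001, 1.547]
force: [-1.1, 1.4, 6.5]
width: 42.2
```

step_arm(linear=[[0,0,0],[0,0,0]], yaw=[0,0], gripper=[-1,-1])

```text
clock: 29.57
eef_pos: [627.3, -39.3, 70.8]
tool_rot: [3.141, -0.001, 1.547]
force: [-1.8, 2.1, 6.4]
width: 42.4
```

```bash
python3 go.py 627 -40.5 69.5 1.547; python3 - <<'E'
from h import *
d=cams.get_image("side");f=d["frame"][:,:,::-1]
cv2.imwrite(f"pics/side23.png",cv2.resize(f[190:270,270:370],None,fx=7,fy=7,interpolation=cv2.INTER_CUBIC))
E
```

```text
t 29.57 pos [627.3 -39.3  70.8] rot [ 3.141e+00 -1.000e-03  1.547e+00] w 42.4 F [-1.8  2.1  6.4]
linear [-1.2, -0.3, 1.3] yaw 0.0
```

View pics/side23.png

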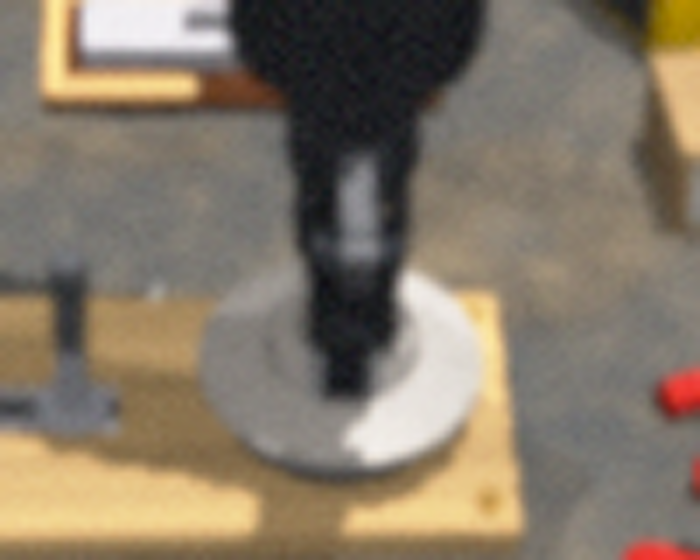

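step_arm(linear=[[0,0,-1],[0,0,-2],[0,0,-4],[0,0,-6],[0,0,-9],[0,0,-12],[0,0,-15],[0,0,-15]], yaw=[0,0,0,0,0,0,0,0], gripper=[-1,-1,-1,-1,-1,-1,-1,-1])

```text
clock: 30.28
eef_pos: [627.6, -40.2, 85.6]
tool_rot: [3.14, 0.0, 1.547]
force: [0.2, 0.4, -2.7]
width: 42.3
```

```bash
python3 go.py 627 -40.5 69.5 1.547; python3 - <<'E'
from h import *
d=cams.get_image("side");f=d["frame"][:,:,::-1]
cv2.imwrite(f"pics/side24.png",cv2.resize(f[180:270,270:370],None,fx=6,fy=6,interpolation=cv2.INTER_CUBIC))
E
```

```text
t 30.28 pos [627.6 -40.2  85.6] rot [3.14  0.    1.547] w 42.3 F [ 0.2  0.4 -2.7]
linear [-0.4, -0.5, 16.1] yaw -0.0
```

View pics/side24.png

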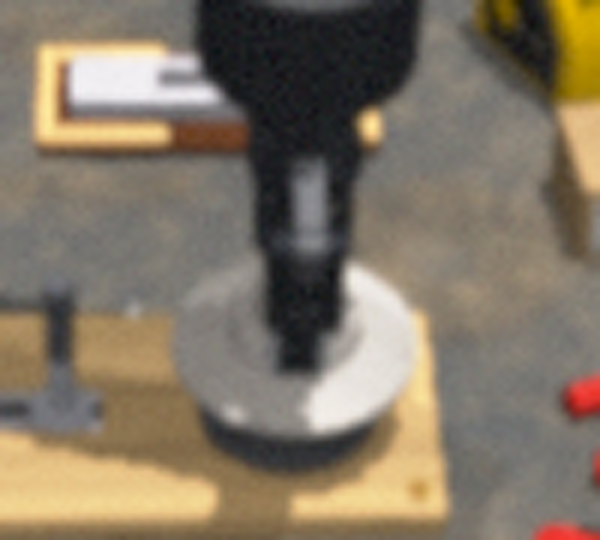

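step_arm(linear=[[-3,0,-3],[-12,-1,-8],[-27,-2,-12],[-47,-4,-15],[-70,-5,-15],[-95,-7,-15],[-120,-9,-15],[-145,-11,-15]], yaw=[0,0,0,0,0,0,0,0], gripper=[-1,-1,-1,-1,-1,-1,-1,-1])

```text
clock: 31.0
eef_pos: [611.8, -188.3, 100.4]
tool_rot: [3.141, 0.001, 1.545]
force: [-0.2, -0.9, -2.9]
width: 42.5
```

step_arm(linear=[[-23,-2,0],[-43,-3,0],[-58,-4,0],[-67,-5,0],[-70,-5,0],[-70,-5,0],[-70,-5,0]], yaw=[0,0,0,0,0,0,0], gripper=[-1,-1,-1,-1,-1,-1,-1])

```text
clock: 31.58
eef_pos: [606.3, -253.1, 99.7]
tool_rot: [-3.141, -0.002, 1.548]
force: [-0.0, -0.2, -2.1]
width: 42.4
```

```bash
python3 go.py 611 -256 42 1.547; python3 - <<'E'
from h import *
d=cams.get_image("side");f=d["frame"][:,:,::-1]
cv2.imwrite(f"pics/side25.png",cv2.resize(f[240:400,230:390],None,fx=3.7,fy=3.7))
E
```

```text
t 31.58 pos [ 606.3 -253.1   99.7] rot [-3.141e+00 -2.000e-03  1.548e+00] w 42.4 F [-0.  -0.2 -2.1]
linear [-2.8, 4.8, 57.7] yaw 0.001
```

View pics/side25.png

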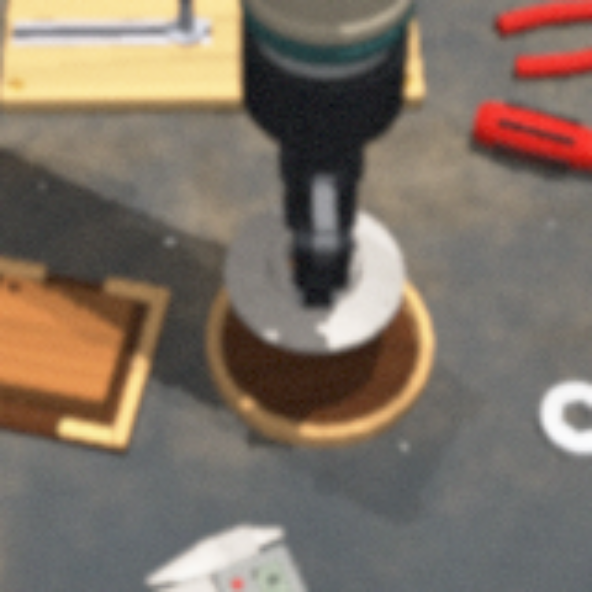

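step_arm(linear=[[-1,5,5],[-1,5,15],[-1,5,28],[-1,5,38],[-1,5,44],[-1,5,46],[-1,5,46]], yaw=[0,0,0,0,0,0,0], gripper=[-1,-1,-1,-1,-1,-1,-1])

```text
clock: 32.22
eef_pos: [610.2, -255.5, 52.5]
tool_rot: [-3.14, -0.001, 1.547]
force: [-0.5, -0.4, -2.8]
width: 42.3
```

```bash
python3 go.py 611 -256 42 1.547; python3 - <<'E'
from h import *
d=cams.get_image("side");f=d["frame"][:,:,::-1]
cv2.imwrite(f"pics/side26.png",cv2.resize(f[260:380,250:370],None,fx=5,fy=5))
E
```

```text
t 32.22 pos [ 610.2 -255.5   52.5] rot [-3.140e+00 -1.000e-03  1.547e+00] w 42.3 F [-0.5 -0.4 -2.8]
linear [-0.5, 0.8, 10.5] yaw -0.0
```

View pics/side26.png

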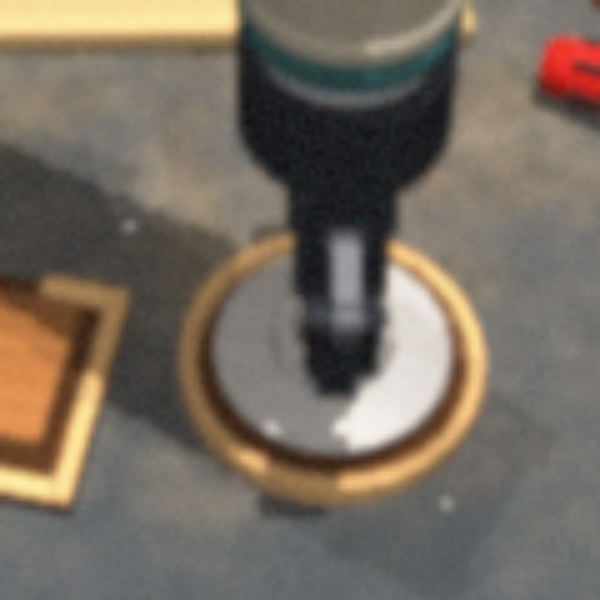

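step_arm(linear=[[-0.5,0.5,3],[-0.5,0.5,6],[-0.5,0.5,8],[-0.5,0.5,9.5],[-0.5,0.5,10.5],[-0.5,0.5,11.5],[-0.5,0.5,11.5]], yaw=[0,0,0,0,0,0,0], gripper=[-1,-1,-1,-1,-1,-1,-1])

```text
clock: 32.85
eef_pos: [611.4, -256.2, 42.2]
tool_rot: [-3.141, -0.0, 1.547]
force: [-0.2, -0.0, -2.3]
width: 42.3
```

step_arm(linear=[[0,0,0.5],[0,0,1],[0,0,1.5],[0,0,1.5]], yaw=[0,0,0,0], gripper=[-1,-1,-1,-1])

```text
clock: 33.18
eef_pos: [611.5, -256.3, 41.8]
tool_rot: [3.141, -0.0, 1.547]
force: [-1.2, 0.4, 5.2]
width: 42.1
```

Contact. Release and rise.

step_arm(linear=[[0,0,0],[0,0,0],[0,0,-0.5],[0,0,-1],[0,0,-10],[0,0,-35],[0,0,-70],[0,0,-100]], yaw=[0,0,0,0,0,0,0,0], gripper=[0.5,0.5,0.5,0.5,0.5,0.5,1,1])

```text
clock: 33.85
eef_pos: [611.3, -256.4, 142.5]
tool_rot: [-3.141, 0.0, 1.547]
force: [0.0, -0.3, 0.5]
width: 84.8
```

step_arm(linear=[[30,-20,-30],[60,-40,-60],[100,-60,-70],[140,-70,-70],[180,-80,-70],[215,-90,-70],[230,-95,-70],[230,-95,-70]], yaw=[0,0,0,0,0,0,0,0], gripper=[1,1,1,1,1,1,1,1])

```text
clock: 34.52
eef_pos: [520.4, -17.1, 211.3]
tool_rot: [-3.14, -0.004, 1.556]
force: [-1.0, -0.2, 0.8]
width: 85.7
```

```bash
python3 - <<'E'
from h import *
H=dict(knob=30,knob_dish=12,strap=18,strap_tray=11,thin_plate=18,thin_tray=11,thick_block=24,thick_tray=11,flange=16,flange_dish=13)
for c in ["top","side"]:
    d=cams.get_image(c);f=d["frame"][:,:,::-1];cv2.imwrite(f"pics/{c}27.png",cv2.resize(f[100:400,100:480],None,fx=2,fy=2))
    for n,h in H.items():
        for q in cams.regions_of(c,n)[:1]:
            P=pts(d,q["pixels"]);print(c,n,round(q["conf"],2),np.median(P,0).round(),"z",np.percentile(P[:,2],[5,50,95]).round(1),rect(plane(d,q["pixels"],h)))
E
```

```text
top knob 0.49 [500. 325.  29.] z [18.  28.9 32.6] ([498.7, 326.1], [33.7, 30.4], 48.5)
top knob_dish 0.91 [496. 329.   9.] z [ 2.5  8.7 14.1] ([497.7, 330.1], [64.1, 63.8], 1.6)
top strap 0.77 [602. 146.  17.] z [12.2 17.1 20.8] ([602.7, 145.7], [28.9, 110.6], 87.3)
top strap_tray 0.94 [605. 144.   7.] z [-0.2  7.3 16.1] ([604.2, 146.0], [64.5, 148.1], 89.2)
top thin_plate 0.84 [462. 155.  18.] z [ 13.   17.6 768.4] ([457.4, 150.4], [39.5, 51.6], 83.4)
top thin_tray 0.64 [474. 174.   7.] z [ 2.5  7.4 13.1] ([458.7, 155.2], [63.0, 80.3], 83.8)
top thick_block 0.96 [ 471. -258.   23.] z [18.4 23.5 26.9] ([471.3, -257.7], [66.8, 75.1], 75.3)
top flange 0.95 [ 609. -256.   13.] z [ 7.8 12.7 25.6] ([610.4, -256.7], [86.1, 86.9], 89.2)
top flange_dish 0.97 [ 611. -250.    8.] z [ 2.8  8.1 14.7] ([609.4, -254.1], [115.1, 118.5], 64.0)
side knob_dish 0.58 [473. 329.   7.] z [ 2.8  6.9 12.4] ([472.9, 320.7], [8.3, 37.3], 1.6)
side strap 0.65 [603. 142.  14.] z [ 5.9 14.3 18. ] ([603.2, 139.1], [34.2, 107.7], 88.2)
side strap_tray 0.73 [608. 126.   5.] z [ 1.   5.5 10.5] ([604.9, 138.4], [64.0, 140.7], 90.0)
side thin_plate 0.58 [457. 140.  15.] z [ 8.6 15.4 18.5] ([457.6, 139.1], [57.6, 50.5], 84.8)
side thin_tray 0.94 [455. 123.   6.] z [ 0.7  5.6 10.8] ([457.4, 139.2], [83.3, 81.1], 88.2)
side thick_block 0.78 [ 473. -264.   22.] z [ 8.8 21.6 24.4] ([472.9, -263.4], [74.4, 76.1], 76.6)
side thick_tray 0.68 [ 471. -274.    6.] z [ 0.6  6.5 11.1] ([471.5, -260.4], [102.6, 106.5], 76.6)
side flange 0.97 [ 611. -265.   11.] z [ 7.1 11.  23.3] ([611.2, -262.3], [86.9, 86.2], 88.7)
side flange_dish 0.6 [ 609. -252.    6.] z [ 1.4  6.5 12.5] ([610.6, -257.8], [121.1, 115.5], 88.8)
```

View pics/top27.png

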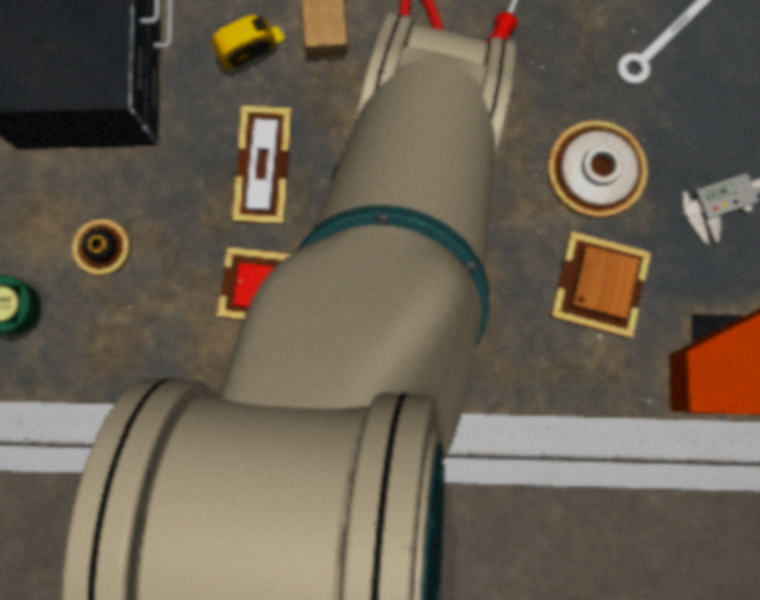

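View pics/side27.png

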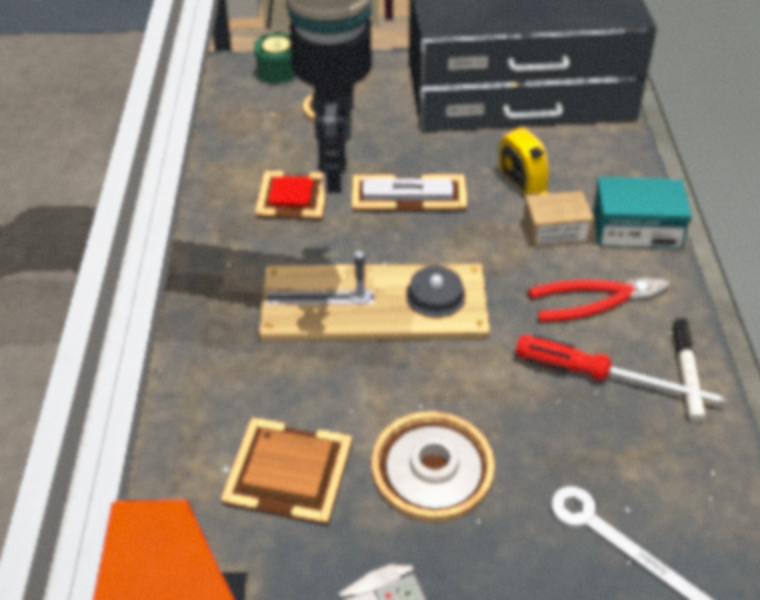

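step_arm(linear=[[0,0,0],[0,0,0],[0,0,0],[0,0,0],[0,0,0],[0,0,0]], yaw=[0,0,0,0,0,0], gripper=[1,1,1,1,1,1])

```text
clock: 36.12
eef_pos: [521.9, -24.0, 210.8]
tool_rot: [-3.142, -0.0, 1.547]
force: [-0.5, 0.7, -0.6]
width: 85.6
```

```bash
python3 -c "
from cell import ctrl
print(ctrl.finish_job())"
```

```text
the job is handed in; nothing more can be done
None
```

I took the hold-down apart in order (knob, strap, thin plate, thick block, flange). Each part was lowered to its own tray or dish until the wrist force showed contact, then released. I handed the job in at about 36 s with the gripper empty and clear of everything; handing in gives no verdict.

In the last pictures every part lies flat in its own place. Their top heights fit resting on the tray floors: knob about 30 mm, strap and thin plate about 18 mm, block about 24 mm, and flange disc about 13 mm measured against 16 mm nominal. The strap, block and flange centres are about 3 mm or less from their tray or dish centres. The knob reads about 3 to 6 mm off.

Some checks were incomplete or disagreed:
- **Knob:** the side view's network missed it in the last picture because the gripper hid it. An earlier side view showed it standing in its dish.
- **Thin plate:** the arm partly covered it in the last top view. The side view shows it centred.
- **Flange grip:** the opening read 42 mm on the 48 mm hub, about 4 mm less than the other grips would suggest. It still lifted level and set down normally.

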